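# Pack the tape rolls and pin the loan case shut

## Task

Draw every tape roll up off the posts of the spindle rack and put it in the open orange loan case, then close the lid and lock it: push the loose lock pin through the fork on the case and the lid's tongue between its plates, fully home until the red grip meets the fork, and let go. Do not knock over or shift the glue bottle, the cup or the drinks can.

Things in the scene. Friction and masses are not known exactly. Their poses are not given: they have to be found in the camera images.
- case: Orange open-topped case, fixed to the table, 170 (its x) x 196 (its y) x 60 mm high, walls and floor 5 mm thick, so 160 x 186 mm inside. Origin: centre of its underside; z up. Its front (-x side) carries the lock fork; the lid is hinged along the top of its back (+x) wall.
- lock (a point): Centre of the lock, in the case's frame x -100, y 0, z 98 mm, on the axis of the pin holes, which runs along the case's y. Fork (aluminium, part of the case): two upright plates 28 mm wide in x, 6 mm thick, at y -14 to -8 and 8 to 14, tops at z 116, each with a 14 mm round hole. The pin may enter from either side; there is free space beside the fork, level with the holes.
- lid (a joint): Lid angle, rad: 0 shut, 1.57 upright, at most 2.0; starts at 1.6 to 1.85. Orange slab 6 mm thick, 170 mm from hinge to free edge, 196 mm wide, 0.25 kg. A stiff hinge (0.32 N m of friction) holds it at any angle. Push it over from behind (its +x face when open) towards the case's -x, then down until it reads 0.
- lid_hinge (a point): Point on the hinge axis, at the middle of the case's back edge: in the case's frame x = 85, y = 0, z = 60 mm. The axis runs along the case's y. Axes turn with the lid: at 0 they equal the case's.
- lid_edge (a point): Near the middle of the lid's free edge, on its outer face (the top when shut), 165 mm from the hinge axis. The lid's steel tongue stands out here, 10 mm wide, reaching 34 mm past this point and 50 mm above the outer face; elsewhere that face is flat. It has a 14 mm hole; with the lid shut it stands between the fork's plates (case y -5 to 5) and all three holes line up.
- pin: Lock pin, 55 g, lying loose on the table. A round steel shaft, 10 mm thick, 70 mm long, runs along its +x from the origin, the last 10 mm tapered to 5 mm; a red square grip, 14 x 14 mm, 40 mm long, runs from the origin along its -x. Origin: on the axis at the shoulder between them. It lies on grip and shaft end: axis 7 mm up at the grip, 2 mm lower at the shaft's end. Any side of the grip may be up.
- pin_seat (a point): Point on the pin's axis 14 mm from the shoulder, along the shaft. It coincides with the centre of the lock when the pin is fully home.
- rack: Plywood spindle rack, fixed, 250 (its x) x 64 (its y) x 20 mm high, with four upright wooden posts in a row along its x at x = -93, -31, 31 and 93 mm, y = 0; posts 16 mm thick, tops 80 mm above the table. Origin: centre of its underside.
- roll1: Roll of blue tape: plain ring 48 mm outside, 25 mm hole, 32 mm high, 60 g, origin at the centre of its lower face, z along its axis. Starts flat on the rack's base over a post (lower face 20 mm above the table); may be absent. Rolls on neighbouring posts stand 14 mm apart, so grip across the rack's row.
- roll2: Roll of green tape: plain ring 48 mm outside, 25 mm hole, 32 mm high, 60 g, origin at the centre of its lower face, z along its axis. Starts flat on the rack's base over a post (lower face 20 mm above the table); may be absent. Rolls on neighbouring posts stand 14 mm apart, so grip across the rack's row.
- roll3: Roll of yellow tape: plain ring 48 mm outside, 25 mm hole, 32 mm high, 60 g, origin at the centre of its lower face, z along its axis. Starts flat on the rack's base over a post (lower face 20 mm above the table); may be absent. Rolls on neighbouring posts stand 14 mm apart, so grip across the rack's row.
- roll4: Roll of red tape: plain ring 48 mm outside, 25 mm hole, 32 mm high, 60 g, origin at the centre of its lower face, z along its axis. Starts flat on the rack's base over a post (lower face 20 mm above the table); may be absent. Rolls on neighbouring posts stand 14 mm apart, so grip across the rack's row.
- roll1_mid (a point): Centre of roll1, 16 mm above its origin on its axis.
- roll2_mid (a point): Centre of roll2, 16 mm above its origin on its axis.
- roll3_mid (a point): Centre of roll3, 16 mm above its origin on its axis.
- roll4_mid (a point): Centre of roll4, 16 mm above its origin on its axis.
- glue: White glue bottle with a blue cap, 32 mm thick, 85 mm high, standing loose beside the case; leave it alone. Origin: centre of its underside.
- cup: White plastic cup, 80 mm wide, 100 mm high, loose; leave it alone. Origin: centre of its underside.
- can: Green drinks can, 66 mm wide, 115 mm high, loose; leave it alone. Origin: centre of its underside.
Things that resemble listed ones, but are neither listed nor needed, are in the scene too. Of the things shaped like the roll4, the red one is meant.

How it is judged (in metres and radians):
On the way, in this order (a step that is already met when the one before it is completed fails the run):
1. every tape roll lies in the case, let go, with the lid still open (x of roll1_mid in the frame of case between -0.08 and 0.08 m and y of roll1_mid in the frame of case between -0.093 and 0.093 m and z of roll1_mid in the frame of case between 0.012 and 0.04 m and x of roll2_mid in the frame of case between -0.08 and 0.08 m and y of roll2_mid in the frame of case between -0.093 and 0.093 m and z of roll2_mid in the frame of case between 0.012 and 0.04 m and x of roll3_mid in the frame of case between -0.08 and 0.08 m and y of roll3_mid in the frame of case between -0.093 and 0.093 m and z of roll3_mid in the frame of case between 0.012 and 0.04 m and x of roll4_mid in the frame of case between -0.08 and 0.08 m and y of roll4_mid in the frame of case between -0.093 and 0.093 m and z of roll4_mid in the frame of case between 0.012 and 0.04 m and contact force between each of roll1, roll2, roll3, roll4 and the fingers below 0.1 N and value of joint lid above 0.6 rad), for 0.2 s.
2. the lid is shut over the rolls (x of roll1_mid in the frame of case between -0.08 and 0.08 m and y of roll1_mid in the frame of case between -0.093 and 0.093 m and z of roll1_mid in the frame of case between 0.012 and 0.04 m and x of roll2_mid in the frame of case between -0.08 and 0.08 m and y of roll2_mid in the frame of case between -0.093 and 0.093 m and z of roll2_mid in the frame of case between 0.012 and 0.04 m and x of roll3_mid in the frame of case between -0.08 and 0.08 m and y of roll3_mid in the frame of case between -0.093 and 0.093 m and z of roll3_mid in the frame of case between 0.012 and 0.04 m and x of roll4_mid in the frame of case between -0.08 and 0.08 m and y of roll4_mid in the frame of case between -0.093 and 0.093 m and z of roll4_mid in the frame of case between 0.012 and 0.04 m and value of joint lid below 0.05 rad), for 0.2 s.
3. the pin is fully home through fork and tongue (value of joint lid below 0.05 rad and distance between pin_seat and lock below 0.007 m and angle between the x axis of pin and the y axis of case, either way round below 0.2 rad), for 0.2 s.
At the end, for the whole second after the job is handed in: Every roll that was there has its centre inside the case, between 12 and 40 mm above its underside, the lid is shut (under 0.05 rad), the pin is home (seat point within 7 mm of the lock's centre, axis within 0.2 rad of the hole axis, either way round), released, and all are at rest (all of step 3 and x of roll1_mid in the frame of case between -0.08 and 0.08 m and y of roll1_mid in the frame of case between -0.093 and 0.093 m and z of roll1_mid in the frame of case between 0.012 and 0.04 m and x of roll2_mid in the frame of case between -0.08 and 0.08 m and y of roll2_mid in the frame of case between -0.093 and 0.093 m and z of roll2_mid in the frame of case between 0.012 and 0.04 m and x of roll3_mid in the frame of case between -0.08 and 0.08 m and y of roll3_mid in the frame of case between -0.093 and 0.093 m and z of roll3_mid in the frame of case between 0.012 and 0.04 m and x of roll4_mid in the frame of case between -0.08 and 0.08 m and y of roll4_mid in the frame of case between -0.093 and 0.093 m and z of roll4_mid in the frame of case between 0.012 and 0.04 m and linear speed of each of roll1, roll2, roll3, roll4, pin below 0.02 m/s and contact force between pin and the fingers below 0.1 N); the robot touches nothing.
It fails at once if the glue bottle is knocked over or shifted more than 30 mm (distance of glue from where it was at the start of the episode above 0.03 m or angle between glue's own z axis and vertical above 0.5 rad).
It fails at once if the cup is knocked over or shifted more than 30 mm (distance of cup from where it was at the start of the episode above 0.03 m or angle between cup's own z axis and vertical above 0.5 rad).
It fails at once if the drinks can is knocked over or shifted more than 30 mm (distance of can from where it was at the start of the episode above 0.03 m or angle between can's own z axis and vertical above 0.5 rad).
Of roll1, roll2, roll3, roll4 only 2 to 4 are there at a start; the rules pass over those that are not, and their reading is None.
At some moment in a run one of pin may be knocked a few centimetres aside while the robot is not near it.
Once in a run the grip may slacken for a moment while it holds something.
It also fails if it takes over 210 s, if anything falls off the work surface, if the arm or the gripper's body presses on something with over 40 N, if the wrist force passes 120 N, or if a joint passes its speed limit or range.

## Robot

A 6-joint arm with a two-finger parallel gripper is mounted at the origin on the work surface. World frame = base frame: x ahead of the robot, y to its left, z up, the work surface at z = 0. Lengths are in mm, angles in rad, forces in N, time in s.
With the tool pointing down it reaches from about 275 to 750 mm from the base axis. Payload 10.2 kg.
Tool frame: the origin (TCP) lies on the mounting face of the last link; the fingertips stand 166 mm ahead of it and the grasp point (between the pads) lies manip.pinch_z ahead of it (manip.pinch_z is the distance from the TCP to the grasp point, in mm); y points along the fingers, x is the direction in which the jaws open and shut, and the axes are right-handed (so a half turn about y gives the same grasp; the last joint's range is limited). The gripper opens to 88 mm and grips with 3 to 60 N. Pads are 18 mm wide; open, the fingers measure 123 mm over their backs; the gripper's body (75 mm by 187 mm) begins 45 mm behind the grasp point.
Start: joints at [-1.407, 0.313, 1.498, -0, 1.331, -0.223], TCP at [198.032, -486.226, 404.72] pointing down, gripper open.
Joint ranges: [-2.94, 2.94], [-0.97, 2.17], [0.19, 2.56], [-1.23, 4.37], [0.02, 3.11], [-2.88, 2.88]. Speed limits (rad/s): [2.39, 2.39, 3.01, 3.14, 3.14, 3.14].

## Interface

Orientations are given as a 3x3 rotation matrix whose columns are the frame's x, y, z axes.
In Python, from station import manip gives the robot as it stands. The module is installed in compiled form; this text tells all that it offers.
- The arm moves only by the tool move_arm, never from a script. Its argument "steps" is a list of rows, each an object of numbers: "dx", "dy", "dz": the shift along the tool's x, y, z in cm; "turn": the turn about the tool's y in degrees. In form: [{"dx": .., "dy": .., "dz": .., "turn": ..}, ...]. A call has 1 to 10 rows; each row shifts and turns the commanded pose from where the row before left it, along the tool's axes as they then stand; what a row does not reach is not made up. A row lasts 1/12 s, in which the tool goes at most 41.7 mm and 7.16 degrees, less where a joint would pass 70% of its speed; a pose out of reach is approached as far as the arm can. A call is refused whole if a number of a shift passes 4.17 or a number of a turn 7.16, either way. A call with a gripper value outside its range is refused whole. "hand" is the gripper command: -1 is fully open, 1 is shut, values between are in proportion, set as the call begins (left out, the last holds). The fingers move at their own pace and stop on an object; "squeeze" is the grip in N (left out, the last holds). Time passes only in rows, so rows that do not move let the fingers close. It gives the time, the measured TCP pose, the force and the opening at its end, in the units of the state.
- manip.get_state(): the state, without advancing time (a new reading comes with each control period).
- manip.grab_frame(name): name is "side" or "top" or "wrist"; returns the picture (420x560x3 uint8, blue, green, red); there is no depth.
- manip.calibration(name): a dict with "fovy" (degrees; the focal length in pixels is half the picture's height over the tangent of half this angle, whatever the lens; pixels are square), "cx", "cy" (the principal point, pixels), "R" (3x3) and "t" (3): a world point X has camera coordinates R X + t; the wrist camera has in their place "hand_eye" (4x4, takes a point from camera to tool coordinates, whose origin is the TCP and whose axes are the tool frame's). Camera axes: x right, y down, z forward; pixel columns grow to the right and rows downward; lengths in mm; the calibration is good to about 2 mm. The wrist camera is an equidistant fisheye: a pixel r from the principal point sees the ray r / f radians off the axis. A picture is of the moment at which its call begins: read the wrist's pose just before it. calibration takes no time and is no camera call.
- manip.finish_job(): hands the job in, once; it reports no verdict.
Trained networks look in the newest picture that a camera, given by its name, has taken for a name from the list of things; names that differ only in an ending like _2 or _b are one class to them, and where a whole thing is asked for, a point or a joint stands for the part that bears it (a point fixed in the world has none). Each returns a list of dicts, best first, with "p" (0 to 1); they miss things now and then, are a little off and sometimes report something else, mostly with a low value. They report only what shows in the picture. A call takes as long as a camera call. They do not tell look-alikes from the thing itself.
- manip.find_in(camera, target): "location" ([x, y, z] in mm, in the coordinates of the camera as it stood for that picture, good to about 4 mm: the middle of the surface that is visible of it).
- manip.place_of(camera, target): "location" ([x, y, z] in mm, in the coordinates of the camera as it stood for that picture, good to about 4 mm: a listed point, or the origin of a listed thing).
The state is a dict: "clock": time; "joint_positions": joint angles; "joint_velocities": joint speeds; "joint_torque": joint torques, N m; "eef_pos": TCP position; "tool_rot": TCP orientation; "contact_force": force on the tool from outside, world axes, zero at the start; "wrist_torque": the same for the moment, N m; "opening": opening from 0.0 (shut) to 1.0 (fully open).
Only numpy, scipy, OpenCV 4.12 (cv2) and the standard library are available. Lean on these libraries where they do the work, as an engineer would, in place of code of your own. Each camera call takes 0.05 s, during which the arm holds its last target. There are 200 camera calls.

## Working session

There is one attempt and no reset: what is moved stays moved. The work goes in short steps, Python scripts to look and compute and a tool call to move; the robot and the scene stay as the last step left them, time stands still between calls to the robot, and variables do not carry over. Pictures are saved under pics/ and viewed, about 12 in all and at most 16, crops included, and the job is handed in when it is done.

Besides the shell and the picture viewer there is one more tool, called after ">>>" by a JSON object that holds its "name" and its "arguments". move_arm: Moves the arm, as the interface text tells. Its arguments: {"type":"object","properties":{"steps":{"type":"array"},"hand":{"type":"number"},"squeeze":{"type":"number"}},"required":["steps"]}

```bash
mkdir -p pics
cat > h.py <<'E'
import numpy as np, cv2
from station import manip
def st():
    s=manip.get_state(); return np.array(s["eef_pos"]),np.array(s["tool_rot"]),s
def cam2w(name,p):
    c=manip.calibration(name)
    if name=="wrist":
        e,R,_=st(); H=np.array(c["hand_eye"]); q=H[:3,:3]@p+H[:3,3]; return R@q+e
    return np.array(c["R"]).T@(np.array(p)-np.array(c["t"]))
def find(name,target,f="place_of",n=2):
    r=getattr(manip,f)(name,target)
    return [(round(d["p"],2),cam2w(name,np.array(d["location"])).round(1).tolist()) for d in r[:n]]
def proj(name,X):
    c=manip.calibration(name); X=np.atleast_2d(X).astype(float); f=210/np.tan(np.radians(c["fovy"]/2))
    if name=="wrist":
        e,R,_=st(); H=np.array(c["hand_eye"]); q=(X-e)@R; q=(q-H[:3,3])@H[:3,:3]
        r=np.hypot(q[:,0],q[:,1]); th=np.arctan2(r,q[:,2]); k=f*th/np.maximum(r,1e-9)
        return np.c_[c["cx"]+k*q[:,0],c["cy"]+k*q[:,1]]
    q=X@np.array(c["R"]).T+np.array(c["t"]); return np.c_[c["cx"]+f*q[:,0]/q[:,2],c["cy"]+f*q[:,1]/q[:,2]]
def ray(name,uv):
    "origin, directions in world"
    c=manip.calibration(name); f=210/np.tan(np.radians(c["fovy"]/2)); uv=np.atleast_2d(uv).astype(float)
    d=(uv-[c["cx"],c["cy"]])/f
    if name=="wrist":
        e,R,_=st(); H=np.array(c["hand_eye"]); th=np.hypot(*d.T); v=np.c_[d*(np.sin(th)/np.maximum(th,1e-9))[:,None],np.cos(th)]
        return R@H[:3,3]+e, v@H[:3,:3].T@R.T
    v=np.c_[d,np.ones(len(d))]; R=np.array(c["R"]); return -R.T@np.array(c["t"]), v@R
def onz(name,uv,z):
    o,v=ray(name,uv); return o+v*((z-o[2])/v[:,2])[:,None]
E
python3 - <<'E'
from h import *
print(manip.pinch_z); e,R,s=st(); print(e,R.round(3),s["clock"],s["opening"],s["contact_force"])
for n in("side","top","wrist"):
    im=manip.grab_frame(n); cv2.imwrite(f"pics/{n}0.png",im)
a=cv2.imread("pics/side0.png");b=cv2.imread("pics/top0.png")
for t in ["case","lock","lid_edge","lid_hinge","pin","pin_seat","rack","roll1","roll2","roll3","roll4","glue","cup","can"]:
    print(t,"top",find("top",t),"side",find("side",t))
E
```

```text
147.29999999999998
[ 198.03999635 -486.17319164  404.17106942] [[ 0.377 -0.     0.926]
 [-0.926  0.001  0.377]
 [-0.001 -1.     0.   ]] 0.0 1.0001177654933937 [-0.07463755 -0.54075236 -0.77894726]
case top [(0.77, [539.0, -65.7, -2.7])] side [(0.97, [537.4, -67.3, -5.0])]
lock top [(0.72, [437.9, -54.0, 98.6])] side [(0.73, [441.9, -57.4, 102.2]), (0.22, [624.0, -80.4, 62.9])]
lid_edge top [(0.67, [663.3, -82.2, 220.3])] side [(0.55, [666.0, -88.1, 217.9]), (0.51, [457.8, -300.5, 8.2])]
lid_hinge top [(0.6, [626.5, -86.2, 57.2])] side [(0.86, [623.0, -80.5, 60.5])]
pin top [(0.66, [667.5, -83.4, 219.4]), (0.54, [453.1, -298.2, 6.2])] side []
pin_seat top [(0.65, [405.7, 318.3, 39.9]), (0.56, [442.9, -305.5, 1.7])] side [(0.71, [406.3, 313.4, 22.6])]
rack top [(0.94, [494.0, 288.2, -0.6])] side [(0.75, [497.4, 284.4, -1.1])]
roll1 top [(0.68, [598.1, 145.0, 4.7]), (0.66, [695.2, 296.7, -1.3])] side [(0.8, [526.6, 283.9, 23.0]), (0.74, [599.5, 137.5, -2.7])]
roll2 top [(0.68, [598.1, 145.0, 4.7]), (0.66, [695.2, 296.7, -1.3])] side [(0.8, [526.6, 283.9, 23.0]), (0.74, [599.5, 137.5, -2.7])]
roll3 top [(0.68, [598.1, 145.0, 4.7]), (0.66, [695.2, 296.7, -1.3])] side [(0.8, [526.6, 283.9, 23.0]), (0.74, [599.5, 137.5, -2.7])]
roll4 top [(0.68, [598.1, 145.0, 4.7]), (0.66, [695.2, 296.7, -1.3])] side [(0.8, [526.6, 283.9, 23.0]), (0.74, [599.5, 137.5, -2.7])]
glue top [(0.54, [650.6, -245.1, -1.1])] side [(0.65, [651.1, -244.2, -0.8])]
cup top [(0.55, [594.9, -392.8, -3.6])] side [(0.64, [592.6, -397.2, 3.1])]
can top [(0.59, [721.4, 155.9, -2.3]), (0.51, [624.9, -83.3, 60.4])] side [(0.96, [717.1, 153.2, -2.7])]
```

View pics/top0.png

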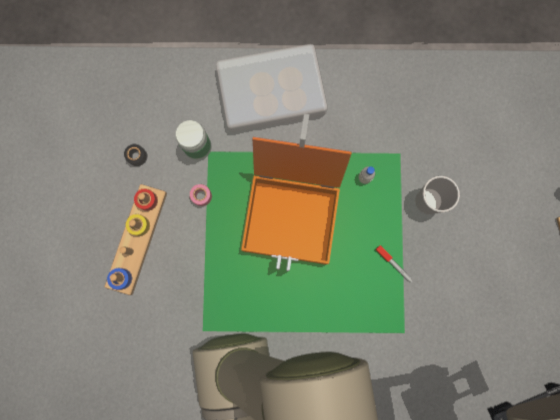

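View pics/side0.png

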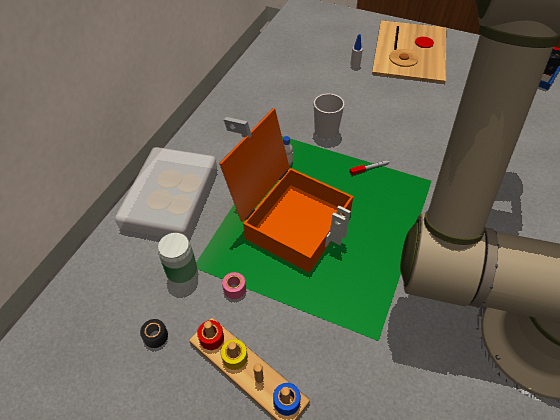

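The top view shows the case at (290,220) with its lid open and the fork at (284,262). The rack runs from (119,290) to (152,190) and holds red (146,199), yellow (137,225) and blue (119,279). The third post is empty, so green is absent. Roll look-alikes are the pink ring (200,195) and the black ring (135,155), both lying on the table, so I leave them. The pin is at (384,253)–(410,281). The pen and other clutter at the top of the side view are not needed.

```bash
cat > rolls.py <<'E'
from h import *
def masks(im):
    h=cv2.cvtColor(im,cv2.COLOR_BGR2HSV); H,S,V=cv2.split(h); ok=(S>150)&(V>70)
    return {"red":ok&((H<6)|(H>174)),"yellow":ok&(H>24)&(H<34),"blue":ok&(H>100)&(H<125)}
def blob(name,im,k,near,z=46):
    m=masks(im)[k].astype(np.uint8); n,l,s,c=cv2.connectedComponentsWithStats(m)
    p=proj(name,[[*near,z]])[0]
    js=[j for j in range(1,n) if s[j,4]>15]
    # pool pieces within 20 px
    ys,xs=np.nonzero(m); sel=np.hypot(xs-p[0],ys-p[1])<25
    pts=np.c_[xs,ys][sel].astype(np.int32)
    return p,pts
E
python3 - <<'E'
from rolls import *
im={n:cv2.imread(f"pics/{n}0.png") for n in("top","side")}
for k,near in (("red",(585,262)),("yellow",(530,275)),("blue",(405,312))):
    for n in im:
        # iterate: silhouette of visible colour -> bounding ellipse centre ~ mid height
        c=near
        for _ in range(2):
            p,pts=blob(n,im[n],k,c,36); 
            (e,ax,an)=cv2.fitEllipse(cv2.convexHull(pts)); w=onz(n,[e],36)[0]; c=w[:2]
        print(k,n,len(pts),np.round(e,1),np.round(ax,1),w.round(1))
E
```

```text
red top 164 [144.1 198.7] [19.9 20.3] [585.8 267.4  36. ]
red side 308 [210.4 334.5] [25.9 29.9] [586.6 262.   36. ]
yellow top 133 [136.1 224.3] [19.3 19.9] [526.8 282.8  36. ]
yellow side 237 [233.3 351. ] [23.5 25.1] [531.5 273.4  36. ]
blue top 49 [117.7 278.7] [17.6 19.5] [403.9 317.7  36. ]
blue side 330 [286.9 397.9] [26.6 31.9] [406.4 311.2  36. ]
```

Add to h.py:
```python
def go(target,ang=None):
    "target = grasp point (mm); prints total shift in cm in tool axes AFTER the turn"
    e,R,s=st(); g=e+R[:,1]*manip.pinch_z; a=np.degrees(np.arctan2(R[1,0],R[0,0]))
    if ang is None: ang=a
    t=(a-ang+180)%360-180; c,sn=np.cos(np.radians(ang)),np.sin(np.radians(ang)); d=np.array(target)-g
    print("grasp",g.round(1),"ang",round(a,1),"tilt",R[:,1].round(3),"t",round(s["clock"],1),"| turn",round(t,1),"dx",round((d[0]*c+d[1]*sn)/10,2),"dy",round(-d[2]/10,2),"dz",round((-d[0]*sn+d[1]*c)/10,2),"open",round(s["opening"],2),"j6",round(s["joint_positions"][5],2))
```

```text
(no output)
```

>>> {"name": "move_arm", "arguments": {"steps": [{"turn": 6.3},{"turn": 6.3},{"turn": 6.3},{"turn": 6.3},{"turn": 6.3},{"turn": 6.3},{"dx": -3.5,"dz": 0.5},{"dx": -3.5,"dz": 0.5},{"dx": -3.5,"dz": 0.5},{"dx": -3.5,"dz": 0.5}], "hand": -1, "squeeze": 25}}

```text
$.steps[0]: bad value
```

>>> {"name": "move_arm", "arguments": {"steps": [{"dx": -3.5,"dz": 0.5},{"dx": -3.5,"dz": 0.5},{"dx": -3.5,"dz": 0.5},{"dx": -3.5,"dz": 0.5},{"dx": -3.5,"dz": 0.5},{"dx": -3.5,"dz": 0.5},{"dx": -3.5,"dz": 0.5},{"dx": -3.5,"dz": 0.5},{"dx": -3.5,"dz": 0.5},{"dx": -3.5,"dz": 0.5}]}}

```text
$.steps[0]: bad value
```

>>> {"name": "move_arm", "arguments": {"steps": [{"dx": -3.5,"dz": 0.5},{"dx": -3.5,"dz": 0.5},{"dx": -3.5,"dz": 0.5},{"dx": -3.5,"dz": 0.5},{"dx": -3.5,"dz": 0.5},{"dx": -3.5,"dz": 0.5},{"dx": -3.5,"dz": 0.5},{"dx": -3.5,"dz": 0.5},{},{}]}}

```text
$.steps[0]: bad value
```

Run:
```python
from rolls import *
go([528,277,200],-105.5)
im=manip.grab_frame("wrist"); cv2.imwrite("pics/w1.png",im)
for k in("rack","roll1","roll3","roll4"): print(k,find("wrist",k,n=4))
```

```text
grasp [ 198.  -486.2  257.4] ang -67.8 tilt [-0. -0. -1.] t 1.6 | turn 37.7 dx -82.36 dy 5.74 dz 11.4 open 1.0 j6 -0.22
rack []
roll1 []
roll3 []
roll4 []
```

View pics/w1.png

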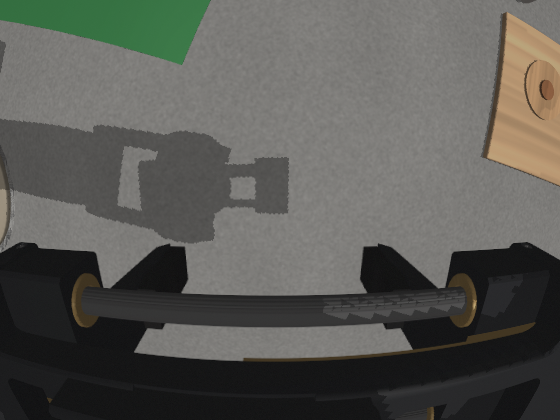

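The call was refused because each row needs all four keys. The picture shows only bare table, with the arm still at its start pose.

>>> {"name": "move_arm", "arguments": {"steps": [{"dx": 0,"dy": 0,"dz": 0,"turn": 6.3},{"dx": 0,"dy": 0,"dz": 0,"turn": 6.3},{"dx": 0,"dy": 0,"dz": 0,"turn": 6.3},{"dx": 0,"dy": 0,"dz": 0,"turn": 6.3},{"dx": 0,"dy": 0,"dz": 0,"turn": 6.3},{"dx": 0,"dy": 0,"dz": 0,"turn": 6.3},{"dx": -3.5,"dy": 0,"dz": 0.5,"turn": 0},{"dx": -3.5,"dy": 0,"dz": 0.5,"turn": 0},{"dx": -3.5,"dy": 0,"dz": 0.5,"turn": 0},{"dx": -3.5,"dy": 0,"dz": 0.5,"turn": 0}], "hand": -1, "squeeze": 25}}

```text
clock: 2.63
eef_pos: [255.3, -355.3, 404.6]
tool_rot: [[-0.27, 0.0, 0.963], [-0.963, 0.0, -0.27], [-0.0, -1.0, 0.0]]
contact_force: [1.0, -0.2, -0.0]
opening: 0.999
```

>>> {"name": "move_arm", "arguments": {"steps": [{"dx": -3.5,"dy": 0,"dz": 0.5,"turn": 0},{"dx": -3.5,"dy": 0,"dz": 0.5,"turn": 0},{"dx": -3.5,"dy": 0,"dz": 0.5,"turn": 0},{"dx": -3.5,"dy": 0,"dz": 0.5,"turn": 0},{"dx": -3.5,"dy": 0,"dz": 0.5,"turn": 0},{"dx": -3.5,"dy": 0,"dz": 0.5,"turn": 0},{"dx": -3.5,"dy": 0,"dz": 0.5,"turn": 0},{"dx": -3.5,"dy": 0,"dz": 0.5,"turn": 0},{"dx": -3.5,"dy": 0,"dz": 0.5,"turn": 0},{"dx": -3.5,"dy": 0,"dz": 0.5,"turn": 0}]}}

```text
clock: 3.47
eef_pos: [397.8, -31.4, 405.0]
tool_rot: [[-0.27, 0.001, 0.963], [-0.963, -0.0, -0.27], [0.0, -1.0, 0.001]]
contact_force: [0.5, -0.1, -0.2]
opening: 0.999
```

>>> {"name": "move_arm", "arguments": {"steps": [{"dx": -3.5,"dy": 0,"dz": 0.5,"turn": 0},{"dx": -3.5,"dy": 0,"dz": 0.5,"turn": 0},{"dx": -3.5,"dy": 0,"dz": 0.5,"turn": 0},{"dx": -3.5,"dy": 0,"dz": 0.5,"turn": 0},{"dx": -3.5,"dy": 0,"dz": 0.5,"turn": 0},{"dx": -3.5,"dy": 0,"dz": 0.5,"turn": 0},{"dx": -3.5,"dy": 0,"dz": 0.5,"turn": 0},{"dx": -3.5,"dy": 0,"dz": 0.5,"turn": 0},{"dx": -3.5,"dy": 0,"dz": 0.5,"turn": 0},{"dx": 0,"dy": 0,"dz": 0,"turn": 0}]}}

```text
clock: 4.3
eef_pos: [526.6, 262.1, 403.6]
tool_rot: [[-0.266, -0.0, 0.964], [-0.964, 0.001, -0.266], [-0.001, -1.0, -0.001]]
contact_force: [-0.2, 0.7, -1.0]
opening: 0.997
```

Run:
```python
from rolls import *
go([528,277,200],-105.5)
im=manip.grab_frame("wrist"); cv2.imwrite("pics/w2.png",im)
for k in("rack","roll1"): print(k,find("wrist",k,n=5))
```

```text
grasp [526.6 262.3 256.3] ang -105.4 tilt [-0.     0.001 -1.   ] t 4.3 | turn 0.1 dx -1.46 dy 5.63 dz -0.25 open 1.0 j6 2.1
rack [(0.84, [496.6, 288.7, -0.0])]
roll1 [(0.97, [403.0, 312.7, 23.4]), (0.87, [521.5, 272.8, 22.3]), (0.85, [582.6, 255.0, 20.3]), (0.76, [693.1, 294.7, -3.3]), (0.64, [598.4, 136.4, 4.3])]
```

View pics/w2.png

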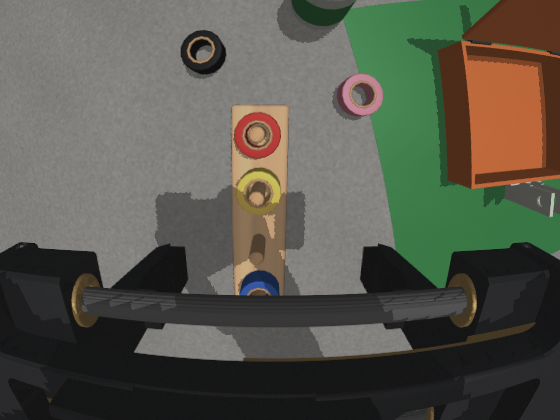

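The wrist view shows the rack upright in the picture: red at (257,134), yellow at (258,190) and blue at (260,290). The black (203,52) and pink (362,95) look-alikes lie off the rack. I choose the three rolls on the rack.

Run:
```python
from rolls import *
print(onz("wrist",[[257.5,134.5],[258.5,190.5]],52).round(1))
c=onz("wrist",[[233,106],[288,106]],20); print("corners",c.round(1)); 
for p in ([585,264],[526,277],[405,312]): 
    print(proj("wrist",[[*p,52]]).round(1), proj("top",[[*p,52]]).round(1))
im=cv2.imread("pics/w2.png")
for k,p in (("red",(585,264)),("yellow",(526,277))):
    _,pts=blob("wrist",im,k,p,46); print(k,cv2.fitEllipse(cv2.convexHull(pts)),onz("wrist",[cv2.fitEllipse(cv2.convexHull(pts))[0]],44).round(1))
```

```text
[[584.9 258.5  52. ]
 [528.8 273.6  52. ]]
corners [[623.  277.5  20. ]
 [606.  219.1  20. ]]
[[252.2 135.9]] [[143.7 198. ]]
[[256.2 193.9]] [[136.6 223.9]]
[[257.2 299.5]] [[118.  278.2]]
red ((256.09503173828125, 135.04592895507812), (43.434329986572266, 45.17125701904297), 172.16552734375) [[584.6 260.5  44. ]]Traceback (most recent call last):
  File "<stdin>", line 8, in <module>
cv2.error: OpenCV(4.12.0) /io/opencv/modules/imgproc/src/shapedescr.cpp:356: error: (-215:Assertion failed) n >= 0 && (depth == CV_32F || depth == CV_32S) in function 'fitEllipseNoDirect'
```

>>> {"name": "move_arm", "arguments": {"steps": [{"dx": -1.2,"dy": 2.5,"dz": -0.2,"turn": 0},{"dx": 0,"dy": 3.5,"dz": 0,"turn": 0},{"dx": 0,"dy": 3.5,"dz": 0,"turn": 0},{"dx": 0,"dy": 3.5,"dz": 0,"turn": 0},{"dx": 0,"dy": 3.0,"dz": 0,"turn": 0},{"dx": 0,"dy": 2.5,"dz": 0,"turn": 0},{"dx": 0,"dy": 1.5,"dz": 0,"turn": 0},{"dx": 0,"dy": 1.0,"dz": 0,"turn": 0},{"dx": 0,"dy": 0,"dz": 0,"turn": 0},{"dx": 0,"dy": 0,"dz": 0,"turn": 0}], "hand": -1}}

```text
clock: 5.28
eef_pos: [527.3, 269.5, 195.6]
tool_rot: [[-0.27, 0.001, 0.963], [-0.963, 0.0, -0.27], [-0.0, -1.0, 0.001]]
contact_force: [-0.5, 0.7, 0.0]
opening: 0.996
```

>>> {"name": "move_arm", "arguments": {"steps": [{"dx": 0,"dy": 0,"dz": 0,"turn": 0},{"dx": 0,"dy": 0,"dz": 0,"turn": 0},{"dx": 0,"dy": 0,"dz": 0,"turn": 0},{"dx": 0,"dy": 0,"dz": 0,"turn": 0},{"dx": 0,"dy": 0,"dz": 0,"turn": 0},{"dx": 0,"dy": 0,"dz": 0,"turn": 0},{"dx": 0,"dy": 0,"dz": 0,"turn": 0},{"dx": 0,"dy": 0,"dz": 0,"turn": 0}], "hand": 1, "squeeze": 20}}

```text
clock: 5.95
eef_pos: [527.3, 273.1, 195.3]
tool_rot: [[-0.27, 0.006, 0.963], [-0.963, 0.008, -0.27], [-0.009, -1.0, 0.003]]
contact_force: [7.2, 26.7, -7.6]
opening: 0.538
```

Run:
```python
from h import *
go([500,260,160],-98)
print(st()[2]["contact_force"])
```

```text
grasp [528.1 274.3  48. ] ang -105.7 tilt [ 0.006  0.008 -1.   ] t 6.0 | turn -7.7 dx 1.8 dy -11.2 dz -2.59 open 0.54 j6 2.12
[ 7.16619291 26.66020087 -7.62358501]
```

The jaws hold the yellow roll (opening 0.54), but it presses on the post with about 27 N in y. I shift to relieve this before lifting.

>>> {"name": "move_arm", "arguments": {"steps": [{"dx": -0.3,"dy": 0,"dz": 0,"turn": 0},{"dx": -0.3,"dy": 0,"dz": 0,"turn": 0},{"dx": 0,"dy": 0,"dz": 0,"turn": 0},{"dx": 0,"dy": 0,"dz": 0,"turn": 0}]}}

```text
clock: 6.28
eef_pos: [528.8, 276.0, 195.1]
tool_rot: [[-0.27, 0.001, 0.963], [-0.963, 0.001, -0.27], [-0.001, -1.0, 0.001]]
contact_force: [-0.3, 2.6, 4.5]
opening: 0.538
```

>>> {"name": "move_arm", "arguments": {"steps": [{"dx": 0,"dy": -1.5,"dz": 0,"turn": 0},{"dx": 0,"dy": -2,"dz": 0,"turn": 0},{"dx": 0,"dy": -2.5,"dz": 0,"turn": 0},{"dx": 0,"dy": -2.5,"dz": 0,"turn": 0},{"dx": 0,"dy": -2.5,"dz": 0,"turn": 0},{"dx": 0,"dy": 0,"dz": 0,"turn": -3.8},{"dx": 0,"dy": 0,"dz": 0,"turn": -3.7},{"dx": 0,"dy": 0,"dz": 0,"turn": 0}]}}

```text
clock: 6.95
eef_pos: [528.6, 275.5, 304.7]
tool_rot: [[-0.14, -0.0, 0.99], [-0.99, -0.0, -0.14], [0.0, -1.0, -0.0]]
contact_force: [0.7, 0.7, -0.6]
opening: 0.546
```

Run:
```python
from h import *
go([576,-72,158],-98)
im=manip.grab_frame("side"); cv2.imwrite("pics/s2.png",im)
print("lid/case",find("side","lid_edge"),find("side","lock"),find("side","case"),find("side","lid_hinge"))
cv2.imwrite("pics/s2c.png",im[200:420,130:400])
```

```text
grasp [528.6 275.4 157.4] ang -98.0 tilt [-0. -0. -1.] t 7.0 | turn -0.0 dx 33.74 dy -0.06 dz 9.53 open 0.55 j6 2.0
lid/case [(0.65, [648.5, -245.3, -1.0]), (0.64, [667.2, -85.4, 216.0])] [(0.74, [408.2, 311.6, 34.7])] [(0.5, [459.0, -299.7, 8.7])] [(0.23, [527.9, 279.8, 130.5])]
```

View pics/s2c.png

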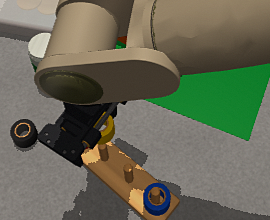

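The yellow roll is in the jaws, above the rack. The posts are clear and blue is still on its post.

>>> {"name": "move_arm", "arguments": {"steps": [{"dx": 2.0,"dy": 0,"dz": 0.5,"turn": 0},{"dx": 3.7,"dy": 0,"dz": 1.1,"turn": 0},{"dx": 3.7,"dy": 0,"dz": 1.1,"turn": 0},{"dx": 3.7,"dy": 0,"dz": 1.1,"turn": 0},{"dx": 3.7,"dy": 0,"dz": 1.1,"turn": 0},{"dx": 3.7,"dy": 0,"dz": 1.1,"turn": 0},{"dx": 3.7,"dy": 0,"dz": 1.1,"turn": 0},{"dx": 3.7,"dy": 0,"dz": 1.1,"turn": 0},{"dx": 3.7,"dy": 0,"dz": 0.9,"turn": 0},{"dx": 2.1,"dy": 0,"dz": 0.5,"turn": 0}]}}

```text
clock: 8.03
eef_pos: [576.0, -75.0, 304.5]
tool_rot: [[-0.145, -0.0, 0.989], [-0.989, -0.001, -0.145], [0.001, -1.0, 0.0]]
contact_force: [-0.4, 1.1, -1.2]
opening: 0.544
```

>>> {"name": "move_arm", "arguments": {"steps": [{"dx": 0,"dy": 0,"dz": 0,"turn": 0},{"dx": 0,"dy": 0,"dz": 0,"turn": 0}]}}

```text
clock: 8.2
eef_pos: [576.0, -72.1, 304.4]
tool_rot: [[-0.144, -0.001, 0.99], [-0.99, 0.0, -0.144], [-0.0, -1.0, -0.001]]
contact_force: [-0.2, 1.1, -0.7]
opening: 0.54
```

Run:
```python
from h import *
go([576,-72,35],-98)
im=manip.grab_frame("wrist"); cv2.imwrite("pics/w3.png",im)
for t in("case","lock","lid_edge","lid_hinge"): print(t,find("wrist",t))
for n in("top","side"):
    manip.grab_frame(n); print(n,[find(n,t) for t in("lock","case","lid_hinge")])
```

```text
grasp [575.9 -72.  157.1] ang -98.3 tilt [-0.001  0.    -1.   ] t 8.2 | turn -0.3 dx -0.0 dy 12.21 dz 0.01 open 0.54 j6 1.39
case []
lock []
lid_edge []
lid_hinge [(0.67, [626.1, -78.3, 60.2])]
top [[], [], [(0.62, [457.9, -296.2, 5.1])]]
side [[(0.8, [439.6, -55.8, 98.6]), (0.55, [457.9, -299.8, 11.4])], [(0.84, [535.6, -65.1, -0.5])], [(0.58, [622.1, -84.9, 60.5])]]
```

View pics/w3.png

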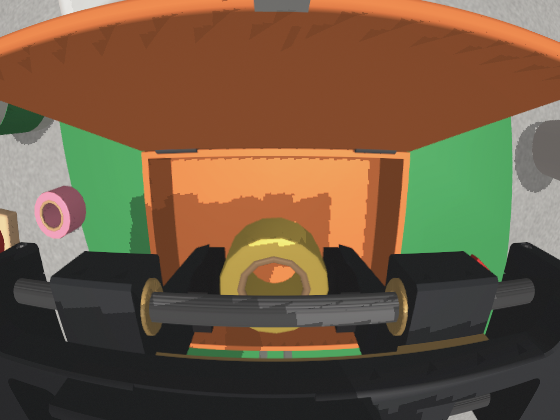

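The wrist view shows yellow held at (273,275), centred between the side walls (150 and 400). The back edge is level at row 153, so the yaw is right.

>>> {"name": "move_arm", "arguments": {"steps": [{"dx": 0,"dy": 2.0,"dz": 0,"turn": 0},{"dx": 0,"dy": 2.5,"dz": 0,"turn": 0},{"dx": 0,"dy": 2.5,"dz": 0,"turn": 0},{"dx": 0,"dy": 2.0,"dz": 0,"turn": 0},{"dx": 0,"dy": 1.5,"dz": 0,"turn": 0},{"dx": 0,"dy": 1.0,"dz": 0,"turn": 0},{"dx": 0,"dy": 0.7,"dz": 0,"turn": 0},{"dx": 0,"dy": 0,"dz": 0,"turn": 0}]}}

```text
clock: 9.52
eef_pos: [575.9, -71.3, 181.8]
tool_rot: [[-0.142, -0.001, 0.99], [-0.99, 0.0, -0.142], [-0.0, -1.0, -0.002]]
contact_force: [-0.2, 0.3, -1.1]
opening: 0.542
```

>>> {"name": "move_arm", "arguments": {"steps": [{"dx": 0,"dy": 0,"dz": 0,"turn": 0},{"dx": 0,"dy": 0,"dz": 0,"turn": 0},{"dx": 0,"dy": 0,"dz": 0,"turn": 0},{"dx": 0,"dy": -2,"dz": 0,"turn": 0},{"dx": 0,"dy": -2.5,"dz": 0,"turn": 0},{"dx": 0,"dy": -3.0,"dz": 0,"turn": 0},{"dx": 0,"dy": -3.0,"dz": 0,"turn": 0},{"dx": 0,"dy": -2.0,"dz": 0,"turn": 0},{"dx": 0,"dy": 0,"dz": 0,"turn": 0}], "hand": -0.5}}

```text
clock: 10.27
eef_pos: [576.5, -71.4, 312.9]
tool_rot: [[-0.141, 0.008, 0.99], [-0.99, -0.003, -0.141], [0.002, -1.0, 0.009]]
contact_force: [-0.5, -0.4, 0.8]
opening: 0.75
```

Run:
```python
from rolls import *
go([586.5,261.5,160],-105.5)
im=manip.grab_frame("wrist"); cv2.imwrite("pics/w4.png",im)
_,pts=blob("wrist",im,"yellow",(576,-72),21); 
print(len(pts)); print(onz("wrist",[pts.mean(0)],30) if len(pts) else "")
# hinge edge / walls
print(onz("wrist",[[276.5,153]],60))
```

```text
grasp [577.8 -71.8 165.6] ang -98.1 tilt [ 0.008 -0.003 -1.   ] t 10.3 | turn 7.4 dx -32.35 dy 0.56 dz -8.07 open 0.75 j6 1.39
0

[[623.3771203  -79.76541001  60.        ]]
```

>>> {"name": "move_arm", "arguments": {"steps": [{"dx": 0,"dy": 0,"dz": 0,"turn": 7.1},{"dx": -3.0,"dy": 0,"dz": -0.7,"turn": 0.3},{"dx": -3.7,"dy": 0,"dz": -0.9,"turn": 0},{"dx": -3.7,"dy": 0,"dz": -0.9,"turn": 0},{"dx": -3.7,"dy": 0,"dz": -0.9,"turn": 0},{"dx": -3.7,"dy": 0,"dz": -0.9,"turn": 0},{"dx": -3.7,"dy": 0,"dz": -1.0,"turn": 0},{"dx": -3.7,"dy": 0,"dz": -1.0,"turn": 0},{"dx": -3.7,"dy": 0,"dz": -1.0,"turn": 0},{"dx": -3.5,"dy": 0,"dz": -0.8,"turn": 0}], "hand": -1}}

```text
clock: 11.15
eef_pos: [583.9, 264.7, 306.3]
tool_rot: [[-0.267, -0.002, 0.964], [-0.964, -0.0, -0.267], [0.001, -1.0, -0.002]]
contact_force: [-0.0, -0.8, -0.0]
opening: 0.997
```

>>> {"name": "move_arm", "arguments": {"steps": [{"dx": 0,"dy": 0,"dz": 0,"turn": 0},{"dx": 0,"dy": 0,"dz": 0,"turn": 0}]}}

```text
clock: 11.32
eef_pos: [584.1, 264.0, 306.0]
tool_rot: [[-0.265, -0.002, 0.964], [-0.964, -0.001, -0.265], [0.001, -1.0, -0.002]]
contact_force: [1.1, -0.5, -0.6]
opening: 1.002
```

Run:
```python
from rolls import *
go([586.5,261.5,47],-105.5)
im=manip.grab_frame("wrist"); cv2.imwrite("pics/w5.png",im)
_,pts=blob("wrist",im,"red",(586,261),46); print(len(pts),len(pts) and onz("wrist",[cv2.fitEllipse(cv2.convexHull(pts))[0]],46),find("wrist","roll4",n=3))
for k in ("roll3",):
  for n in("side","top"):
    manip.grab_frame(n); print(n,find(n,k,n=5))
```

```text
grasp [583.8 263.8 158.7] ang -105.4 tilt [-0.002 -0.001 -1.   ] t 11.3 | turn 0.1 dx 0.15 dy 11.17 dz 0.33 open 1.0 j6 2.08
667 [[585.98856194 260.98576805  46.        ]] [(0.87, [591.1, 257.6, 17.4]), (0.85, [600.7, 142.5, 5.8]), (0.82, [696.6, 298.2, -0.6])]
side [(0.79, [693.8, 297.0, 0.4]), (0.74, [602.3, 141.3, 0.5]), (0.69, [587.2, 262.7, 18.5]), (0.61, [407.6, 314.0, 18.6])]
top [(0.79, [598.6, 143.7, 1.1]), (0.61, [693.2, 297.6, -1.0]), (0.6, [574.0, -71.7, 8.0]), (0.55, [584.0, 263.3, 20.2])]
```

>>> {"name": "move_arm", "arguments": {"steps": [{"dx": 0.2,"dy": 1.5,"dz": 0.3,"turn": 0},{"dx": 0,"dy": 2.5,"dz": 0,"turn": 0},{"dx": 0,"dy": 2.5,"dz": 0,"turn": 0},{"dx": 0,"dy": 2.0,"dz": 0,"turn": 0},{"dx": 0,"dy": 1.5,"dz": 0,"turn": 0},{"dx": 0,"dy": 1.1,"dz": 0,"turn": 0},{"dx": 0,"dy": 0,"dz": 0,"turn": 0},{"dx": 0,"dy": 0,"dz": 0,"turn": 0}]}}

```text
clock: 12.28
eef_pos: [587.2, 259.4, 197.0]
tool_rot: [[-0.268, 0.0, 0.963], [-0.963, 0.0, -0.268], [-0.0, -1.0, 0.0]]
contact_force: [0.2, 0.0, 0.3]
opening: 0.999
```

>>> {"name": "move_arm", "arguments": {"steps": [{"dx": 0,"dy": 0,"dz": 0,"turn": 0},{"dx": 0,"dy": 0,"dz": 0,"turn": 0},{"dx": 0,"dy": 0,"dz": 0,"turn": 0},{"dx": 0,"dy": 0,"dz": 0,"turn": 0},{"dx": 0,"dy": 0,"dz": 0,"turn": 0},{"dx": 0,"dy": 0,"dz": 0,"turn": 0},{"dx": 0,"dy": 0,"dz": 0,"turn": 0},{"dx": 0,"dy": 0,"dz": 0,"turn": 0}], "hand": 1}}

```text
clock: 12.95
eef_pos: [587.0, 259.9, 196.9]
tool_rot: [[-0.268, 0.0, 0.963], [-0.963, 0.0, -0.268], [-0.0, -1.0, 0.0]]
contact_force: [0.2, -0.4, 1.2]
opening: 0.536
```

>>> {"name": "move_arm", "arguments": {"steps": [{"dx": 0,"dy": -1.5,"dz": 0,"turn": 0},{"dx": 0,"dy": -2.5,"dz": 0,"turn": 0},{"dx": 0,"dy": -2.5,"dz": 0,"turn": 0},{"dx": 0,"dy": -2.5,"dz": 0,"turn": 0},{"dx": 0,"dy": -2,"dz": 0,"turn": -3.7},{"dx": 0,"dy": 0,"dz": 0,"turn": -3.8},{"dx": 2.7,"dy": 0,"dz": -0.4,"turn": 0},{"dx": 3.7,"dy": 0,"dz": -0.6,"turn": 0},{"dx": 3.7,"dy": 0,"dz": -0.6,"turn": 0},{"dx": 3.7,"dy": 0,"dz": -0.6,"turn": 0}]}}

```text
clock: 13.78
eef_pos: [545.0, 125.0, 306.5]
tool_rot: [[-0.139, -0.0, 0.99], [-0.99, -0.0, -0.139], [0.0, -1.0, -0.0]]
contact_force: [1.5, -0.9, 0.6]
opening: 0.535
```

>>> {"name": "move_arm", "arguments": {"steps": [{"dx": 3.7,"dy": 0,"dz": -0.6,"turn": 0},{"dx": 3.7,"dy": 0,"dz": -0.6,"turn": 0},{"dx": 3.7,"dy": 0,"dz": -0.6,"turn": 0},{"dx": 3.4,"dy": 0,"dz": -0.3,"turn": 0},{"dx": 1.0,"dy": 0,"dz": 0,"turn": 0},{"dx": 0,"dy": 0,"dz": 0,"turn": 0},{"dx": 0,"dy": 0,"dz": 0,"turn": 0}]}}

```text
clock: 14.37
eef_pos: [503.6, -24.1, 306.7]
tool_rot: [[-0.141, -0.0, 0.99], [-0.99, 0.0, -0.141], [-0.0, -1.0, -0.0]]
contact_force: [0.9, 0.5, -1.0]
opening: 0.532
```

Run:
```python
from h import *
go([504,-24,37],-98)
```

```text
grasp [503.6 -24.1 159.4] ang -98.1 tilt [-0.  0. -1.] t 14.4 | turn -0.1 dx -0.01 dy 12.24 dz 0.04 open 0.53 j6 1.43
```

>>> {"name": "move_arm", "arguments": {"steps": [{"dx": 0,"dy": 2.0,"dz": 0,"turn": 0},{"dx": 0,"dy": 2.5,"dz": 0,"turn": 0},{"dx": 0,"dy": 2.5,"dz": 0,"turn": 0},{"dx": 0,"dy": 2.0,"dz": 0,"turn": 0},{"dx": 0,"dy": 1.5,"dz": 0,"turn": 0},{"dx": 0,"dy": 1.0,"dz": 0,"turn": 0},{"dx": 0,"dy": 0.7,"dz": 0,"turn": 0},{"dx": 0,"dy": 0,"dz": 0,"turn": 0}]}}

```text
clock: 15.03
eef_pos: [503.4, -23.4, 183.8]
tool_rot: [[-0.139, -0.002, 0.99], [-0.99, 0.001, -0.139], [-0.0, -1.0, -0.002]]
contact_force: [-0.1, 0.7, -0.6]
opening: 0.529
```

>>> {"name": "move_arm", "arguments": {"steps": [{"dx": 0,"dy": 0,"dz": 0,"turn": 0},{"dx": 0,"dy": 0,"dz": 0,"turn": 0},{"dx": 0,"dy": 0,"dz": 0,"turn": 0},{"dx": 0,"dy": -2,"dz": 0,"turn": 0},{"dx": 0,"dy": -2.5,"dz": 0,"turn": 0},{"dx": 0,"dy": -3.0,"dz": 0,"turn": 0},{"dx": 0,"dy": -3.0,"dz": 0,"turn": 0},{"dx": 0,"dy": -2.0,"dz": 0,"turn": 0},{"dx": 0,"dy": 0,"dz": 0,"turn": 0}], "hand": -0.3}}

```text
clock: 15.78
eef_pos: [504.0, -24.4, 314.4]
tool_rot: [[-0.14, 0.008, 0.99], [-0.99, -0.002, -0.14], [0.001, -1.0, 0.009]]
contact_force: [-0.2, 0.0, -0.2]
opening: 0.653
```

Run:
```python
from h import *
go([407,311.5,160],-105.5)
```

```text
grasp [505.2 -24.8 167.1] ang -98.0 tilt [ 0.008 -0.002 -1.   ] t 15.8 | turn 7.5 dx -29.78 dy 0.71 dz -18.45 open 0.65 j6 1.43
```

>>> {"name": "move_arm", "arguments": {"steps": [{"dx": 0,"dy": 0,"dz": 0,"turn": 7.1},{"dx": -2.7,"dy": 0,"dz": -1.6,"turn": 0.4},{"dx": -3.3,"dy": 0,"dz": -2.1,"turn": 0},{"dx": -3.3,"dy": 0,"dz": -2.1,"turn": 0},{"dx": -3.3,"dy": 0,"dz": -2.1,"turn": 0},{"dx": -3.3,"dy": 0,"dz": -2.1,"turn": 0},{"dx": -3.3,"dy": 0,"dz": -2.1,"turn": 0},{"dx": -3.3,"dy": 0,"dz": -2.1,"turn": 0},{"dx": -3.3,"dy": 0,"dz": -2.1,"turn": 0},{"dx": -3.0,"dy": 0,"dz": -1.9,"turn": 0}], "hand": -1}}

```text
clock: 16.62
eef_pos: [403.8, 303.7, 309.3]
tool_rot: [[-0.268, -0.0, 0.964], [-0.964, -0.0, -0.268], [0.0, -1.0, -0.0]]
contact_force: [0.9, 0.2, -0.0]
opening: 0.999
```

>>> {"name": "move_arm", "arguments": {"steps": [{"dx": -1.0,"dy": 0,"dz": -0.4,"turn": 0},{"dx": 0,"dy": 0,"dz": 0,"turn": 0},{"dx": 0,"dy": 0,"dz": 0,"turn": 0}]}}

```text
clock: 16.87
eef_pos: [403.9, 312.2, 309.2]
tool_rot: [[-0.267, -0.001, 0.964], [-0.964, -0.001, -0.267], [0.001, -1.0, -0.0]]
contact_force: [0.3, -0.0, -0.4]
opening: 0.997
```

Run:
```python
from rolls import *
go([407,311.5,48],-105.5)
im=manip.grab_frame("wrist"); cv2.imwrite("pics/w6.png",im)
_,pts=blob("wrist",im,"blue",(407,311),46); print(len(pts),len(pts) and onz("wrist",[cv2.fitEllipse(cv2.convexHull(pts))[0]],46),find("wrist","roll1",n=3))
manip.grab_frame("top"); print(find("top","roll1",n=5))
```

```text
grasp [403.8 312.1 161.9] ang -105.5 tilt [-0.001 -0.001 -1.   ] t 16.9 | turn 0.0 dx -0.03 dy 11.39 dz 0.32 open 1.0 j6 2.27
600 [[406.97036636 311.00373103  46.        ]] [(0.97, [403.7, 314.3, 24.6]), (0.77, [499.8, -29.1, 4.6])]
[(0.83, [573.9, -71.6, 7.1]), (0.82, [599.6, 141.9, 4.3]), (0.75, [500.6, -21.7, 4.4]), (0.64, [694.8, 294.9, -1.1]), (0.51, [402.9, 316.4, 17.2])]
```

>>> {"name": "move_arm", "arguments": {"steps": [{"dx": 0,"dy": 1.8,"dz": 0.3,"turn": 0},{"dx": 0,"dy": 2.5,"dz": 0,"turn": 0},{"dx": 0,"dy": 2.5,"dz": 0,"turn": 0},{"dx": 0,"dy": 2.0,"dz": 0,"turn": 0},{"dx": 0,"dy": 1.5,"dz": 0,"turn": 0},{"dx": 0,"dy": 1.1,"dz": 0,"turn": 0},{"dx": 0,"dy": 0,"dz": 0,"turn": 0},{"dx": 0,"dy": 0,"dz": 0,"turn": 0}]}}

```text
clock: 17.73
eef_pos: [407.1, 311.4, 195.9]
tool_rot: [[-0.269, -0.0, 0.963], [-0.963, -0.0, -0.269], [0.0, -1.0, -0.0]]
contact_force: [-0.0, -1.2, 0.1]
opening: 1.002
```

>>> {"name": "move_arm", "arguments": {"steps": [{"dx": 0,"dy": 0,"dz": 0,"turn": 0},{"dx": 0,"dy": 0,"dz": 0,"turn": 0},{"dx": 0,"dy": 0,"dz": 0,"turn": 0},{"dx": 0,"dy": 0,"dz": 0,"turn": 0},{"dx": 0,"dy": 0,"dz": 0,"turn": 0},{"dx": 0,"dy": 0,"dz": 0,"turn": 0},{"dx": 0,"dy": 0,"dz": 0,"turn": 0},{"dx": 0,"dy": 0,"dz": 0,"turn": 0}], "hand": 1}}

```text
clock: 18.4
eef_pos: [406.8, 311.8, 195.9]
tool_rot: [[-0.268, 0.0, 0.963], [-0.963, 0.0, -0.268], [-0.0, -1.0, 0.0]]
contact_force: [-0.6, -0.8, 1.9]
opening: 0.529
```

>>> {"name": "move_arm", "arguments": {"steps": [{"dx": 0,"dy": -1.5,"dz": 0,"turn": 0},{"dx": 0,"dy": -2.5,"dz": 0,"turn": 0},{"dx": 0,"dy": -2.5,"dz": 0,"turn": 0},{"dx": 0,"dy": -2.5,"dz": 0,"turn": 0},{"dx": 0,"dy": -2.5,"dz": 0,"turn": -3.7},{"dx": 0,"dy": 0,"dz": 0,"turn": -3.8},{"dx": 2.5,"dy": 0,"dz": 1.2,"turn": 0},{"dx": 3.5,"dy": 0,"dz": 1.3,"turn": 0},{"dx": 3.5,"dy": 0,"dz": 1.3,"turn": 0},{"dx": 3.5,"dy": 0,"dz": 1.3,"turn": 0}]}}

```text
clock: 19.23
eef_pos: [438.9, 174.5, 310.6]
tool_rot: [[-0.139, -0.0, 0.99], [-0.99, -0.0, -0.139], [0.0, -1.0, -0.0]]
contact_force: [0.9, 0.0, -0.1]
opening: 0.529
```

>>> {"name": "move_arm", "arguments": {"steps": [{"dx": 3.5,"dy": 0,"dz": 1.3,"turn": 0},{"dx": 3.5,"dy": 0,"dz": 1.3,"turn": 0},{"dx": 3.5,"dy": 0,"dz": 1.3,"turn": 0},{"dx": 3.5,"dy": 0,"dz": 1.3,"turn": 0},{"dx": 3.5,"dy": 0,"dz": 1.3,"turn": 0},{"dx": 3.5,"dy": 0,"dz": 1.3,"turn": 0},{"dx": 3.5,"dy": 0,"dz": 1.0,"turn": 0},{"dx": 2.0,"dy": 0,"dz": 0.4,"turn": 0},{"dx": 0,"dy": 0,"dz": 0,"turn": 0},{"dx": 0,"dy": 0,"dz": 0,"turn": 0}]}}

```text
clock: 20.07
eef_pos: [492.9, -99.9, 310.4]
tool_rot: [[-0.142, -0.001, 0.99], [-0.99, 0.001, -0.142], [-0.0, -1.0, -0.001]]
contact_force: [-0.7, 0.2, -0.8]
opening: 0.531
```

Run:
```python
from h import *
go([493.5,-99,37],-98)
```

```text
grasp [492.8 -99.8 163.1] ang -98.1 tilt [-0.001  0.001 -1.   ] t 20.1 | turn -0.1 dx -0.09 dy 12.61 dz 0.06 open 0.53 j6 1.28
```

>>> {"name": "move_arm", "arguments": {"steps": [{"dx": 0,"dy": 2.3,"dz": 0,"turn": 0},{"dx": 0,"dy": 2.5,"dz": 0,"turn": 0},{"dx": 0,"dy": 2.5,"dz": 0,"turn": 0},{"dx": 0,"dy": 2.0,"dz": 0,"turn": 0},{"dx": 0,"dy": 1.5,"dz": 0,"turn": 0},{"dx": 0,"dy": 1.0,"dz": 0,"turn": 0},{"dx": 0,"dy": 0.8,"dz": 0,"turn": 0},{"dx": 0,"dy": 0,"dz": 0,"turn": 0}]}}

```text
clock: 20.73
eef_pos: [492.9, -98.6, 183.8]
tool_rot: [[-0.139, -0.002, 0.99], [-0.99, 0.001, -0.139], [-0.001, -1.0, -0.002]]
contact_force: [-0.9, -0.9, -1.8]
opening: 0.534
```

>>> {"name": "move_arm", "arguments": {"steps": [{"dx": 0,"dy": 0,"dz": 0,"turn": 0},{"dx": 0,"dy": 0,"dz": 0,"turn": 0},{"dx": 0,"dy": 0,"dz": 0,"turn": 0},{"dx": 0,"dy": -2,"dz": 0,"turn": 0},{"dx": 0,"dy": -3.0,"dz": 0,"turn": 0},{"dx": 0,"dy": -4.0,"dz": 0,"turn": 0},{"dx": 0,"dy": -4.0,"dz": 0,"turn": 0},{"dx": 0,"dy": -4.0,"dz": 0,"turn": 0},{"dx": 0,"dy": -4.0,"dz": 0,"turn": 0},{"dx": 0,"dy": -4.0,"dz": 0,"turn": 0}], "hand": -0.3}}

```text
clock: 21.57
eef_pos: [492.4, -99.0, 437.7]
tool_rot: [[-0.14, 0.001, 0.99], [-0.99, -0.001, -0.14], [0.0, -1.0, 0.001]]
contact_force: [0.1, -0.4, 0.2]
opening: 0.65
```

Run:
```python
from h import *
go([493.5,-99,37],-98)
im=manip.grab_frame("wrist"); cv2.imwrite("pics/w7.png",im)
for t in("lid_edge","lid_hinge","lock","pin","pin_seat"): print(t,find("wrist",t))
im=manip.grab_frame("top")
for t in("lid_edge","lid_hinge","lock","pin","pin_seat","roll1"): print(t,find("top",t,n=5))
im=manip.grab_frame("side")
for t in("lid_edge","lid_hinge","lock","pin","pin_seat","roll1"): print(t,find("side",t,n=5))
```

```text
grasp [492.6 -99.1 290.4] ang -98.0 tilt [ 0.001 -0.001 -1.   ] t 21.6 | turn -0.0 dx -0.02 dy 25.34 dz 0.09 open 0.65 j6 1.28
lid_edge []
lid_hinge [(0.97, [626.0, -78.4, 58.8]), (0.22, [543.6, -69.4, -1.0])]
lock [(0.75, [444.6, -53.2, 94.2])]
pin [(0.77, [455.7, -295.0, -0.9])]
pin_seat [(0.94, [443.8, -308.2, 0.5]), (0.69, [495.9, -23.9, 20.5])]
lid_edge [(0.68, [665.2, -82.7, 219.1])]
lid_hinge [(0.97, [625.4, -84.2, 59.4]), (0.69, [454.3, -295.4, 2.8])]
lock [(0.84, [436.3, -55.4, 95.3]), (0.56, [650.1, -243.5, -3.4]), (0.47, [490.0, -98.5, 6.7])]
pin [(0.8, [453.8, -297.8, 1.6])]
pin_seat [(0.73, [444.7, -305.1, 5.5])]
roll1 [(0.88, [698.2, 297.3, -0.8]), (0.6, [490.9, -94.1, 4.3]), (0.54, [598.4, 142.4, 2.8]), (0.42, [499.8, -22.5, 3.6])]
lid_edge [(0.61, [666.4, -89.0, 218.2])]
lid_hinge [(0.56, [623.4, -82.0, 61.0])]
lock [(0.86, [441.4, -54.3, 99.1]), (0.2, [495.5, -102.3, 24.4])]
pin [(0.73, [457.9, -299.5, 11.5]), (0.52, [715.9, 152.3, -4.9]), (0.32, [438.2, -57.5, 97.2])]
pin_seat [(0.55, [446.4, -308.9, 2.7])]
roll1 [(0.97, [600.9, 139.5, -1.8]), (0.96, [573.7, -66.8, 7.2]), (0.92, [498.1, -24.0, 3.6]), (0.85, [693.9, 299.4, 3.2]), (0.55, [493.6, -97.8, 8.3])]
```

View pics/w7.png

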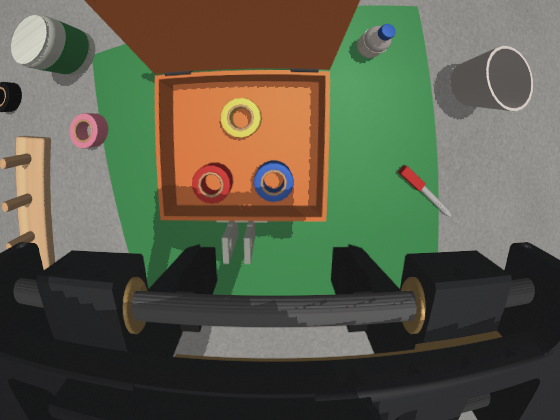

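All three rolls lie flat in the case: yellow (240,118), red (212,182), blue (273,181). The fork is at (238,243) and the pin runs from (408,175) to (450,214). The lid is at about 1.83 rad. Next I turn 90° and go behind the lid, off the tongue.

>>> {"name": "move_arm", "arguments": {"steps": [{"dx": 0,"dy": 0,"dz": 0,"turn": -6.9},{"dx": 0,"dy": 0,"dz": 0,"turn": -6.9},{"dx": 0,"dy": 0,"dz": 0,"turn": -6.9},{"dx": 0,"dy": 0,"dz": 0,"turn": -6.9},{"dx": 0,"dy": 0,"dz": 0,"turn": -6.9},{"dx": 0,"dy": 0,"dz": 0,"turn": -6.9},{"dx": 0,"dy": 0,"dz": 0,"turn": -6.9},{"dx": 0,"dy": 0,"dz": 0,"turn": -6.9},{"dx": 0,"dy": 0,"dz": 0,"turn": -6.9},{"dx": 0,"dy": 0,"dz": 0,"turn": -6.9}], "hand": 1}}

```text
clock: 23.4
eef_pos: [493.1, -99.4, 434.8]
tool_rot: [[0.877, 0.0, 0.48], [-0.48, -0.0, 0.877], [0.0, -1.0, 0.0]]
contact_force: [-0.0, -0.4, -0.7]
opening: 0.003
```

>>> {"name": "move_arm", "arguments": {"steps": [{"dx": 0,"dy": 0,"dz": 0,"turn": -7},{"dx": 0,"dy": 0,"dz": 0,"turn": -7},{"dx": 0,"dy": 0,"dz": 0,"turn": -7},{"dx": 3,"dy": 0,"dz": 1.4,"turn": 0},{"dx": 3,"dy": 0,"dz": 1.4,"turn": 0},{"dx": 3,"dy": 0,"dz": 1.4,"turn": 0},{"dx": 3,"dy": 0,"dz": 1.4,"turn": 0},{"dx": 3,"dy": 0,"dz": 1.4,"turn": 0},{"dx": 3,"dy": 0,"dz": 1.3,"turn": 0},{"dx": 2.6,"dy": 0,"dz": 1.0,"turn": 0}]}}

```text
clock: 24.23
eef_pos: [711.5, -35.0, 434.3]
tool_rot: [[0.99, -0.0, 0.139], [-0.139, 0.0, 0.99], [-0.0, -1.0, 0.0]]
contact_force: [0.6, -0.1, -0.3]
opening: 0.006
```

Run:
```python
from h import *
go([709.5,-35.4,214],-8)
```

```text
grasp [711.4 -35.  287. ] ang -8.0 tilt [-0.  0. -1.] t 24.2 | turn -0.0 dx -0.19 dy 7.3 dz -0.07 open 0.01 j6 -0.07
```

>>> {"name": "move_arm", "arguments": {"steps": [{"dx": 0,"dy": 2.0,"dz": 0,"turn": 0},{"dx": 0,"dy": 2.5,"dz": 0,"turn": 0},{"dx": 0,"dy": 2.0,"dz": 0,"turn": 0},{"dx": 0,"dy": 0.8,"dz": 0,"turn": 0},{"dx": -1.5,"dy": 0,"dz": 0,"turn": 0},{"dx": -1.5,"dy": 0,"dz": 0,"turn": 0},{"dx": -1.5,"dy": 0,"dz": 0,"turn": 0},{"dx": -1.5,"dy": 0,"dz": 0,"turn": 0}]}}

```text
clock: 24.9
eef_pos: [650.1, -27.7, 363.2]
tool_rot: [[0.99, 0.003, 0.14], [-0.14, -0.001, 0.99], [0.003, -1.0, -0.0]]
contact_force: [2.5, -0.3, 2.4]
opening: 0.006
```

>>> {"name": "move_arm", "arguments": {"steps": [{"dx": -1.5,"dy": 0,"dz": 0,"turn": 0},{"dx": -1.5,"dy": 0,"dz": 0,"turn": 0},{"dx": -1.5,"dy": 0,"dz": 0,"turn": 0},{"dx": -1.5,"dy": 0,"dz": 0,"turn": 0},{"dx": -1.3,"dy": 0,"dz": 0,"turn": 0},{"dx": 0,"dy": 0,"dz": 0,"turn": 0}]}}

```text
clock: 25.4
eef_pos: [577.2, -17.2, 363.0]
tool_rot: [[0.99, 0.001, 0.14], [-0.14, -0.0, 0.99], [0.001, -1.0, -0.0]]
contact_force: [0.6, 0.6, 0.1]
opening: 0.007
```

```bash
cat >> h.py <<'E'
C=np.array([538.5,-67,0]); ya=np.radians(-8.0); CR=np.array([[np.cos(ya),-np.sin(ya),0],[np.sin(ya),np.cos(ya),0],[0,0,1]])
def incase(p): return CR.T@(np.asarray(p)-C)
E
python3 - <<'E'
from h import *
go([709.5,-35.4,214],-8)
e,R,s=st(); print(incase(e+R[:,1]*166).round(1),s["contact_force"])
manip.grab_frame("side"); print(find("side","lid_edge"))
for _,p in find("side","lid_edge"): print(incase(p))
E
```

```text
grasp [577.4 -17.2 215.7] ang -8.0 tilt [ 0.001 -0.    -1.   ] t 25.4 | turn -0.0 dx 13.34 dy 0.17 dz 0.04 open 0.01 j6 -0.09
[ 31.6  54.7 197. ] [0.61295319 0.6080777  0.08155682]
[(0.58, [548.3, -71.0, 205.1])]
[ 10.26131948  -2.59717589 205.1       ]
```

>>> {"name": "move_arm", "arguments": {"steps": [{"dx": -1.5,"dy": 1.2,"dz": 0,"turn": 0},{"dx": -1.5,"dy": 1.4,"dz": 0,"turn": 0},{"dx": -1.3,"dy": 1.5,"dz": 0,"turn": 0},{"dx": -1.2,"dy": 1.5,"dz": 0,"turn": 0},{"dx": -0.9,"dy": 1.7,"dz": 0,"turn": 0},{"dx": -0.8,"dy": 1.8,"dz": 0,"turn": 0},{"dx": -0.4,"dy": 1.7,"dz": 0,"turn": 0},{"dx": -0.3,"dy": 1.5,"dz": 0,"turn": 0},{"dx": 0,"dy": 0,"dz": 0,"turn": 0}]}}

```text
clock: 26.3
eef_pos: [499.9, -6.5, 236.4]
tool_rot: [[0.99, -0.004, 0.14], [-0.14, 0.001, 0.99], [-0.004, -1.0, 0.0]]
contact_force: [-0.7, 0.6, -0.6]
opening: 0.004
```

Run:
```python
from h import *
e,R,s=st(); print(incase(e+R[:,1]*166).round(1),s["contact_force"])
manip.grab_frame("side")
for _,p in find("side","lid_edge"): print(_,incase(p))
```

```text
[-47.3  54.7  70.4] [-0.6766347   0.55711992 -0.5516527 ]
0.62 [-76.38928098  -3.26308927  67.        ]
```

>>> {"name": "move_arm", "arguments": {"steps": [{"dx": 0,"dy": 0.3,"dz": 0,"turn": 0},{"dx": 0,"dy": 0.3,"dz": 0,"turn": 0},{"dx": 0,"dy": 0,"dz": 0,"turn": 0},{"dx": 0,"dy": 0,"dz": 0,"turn": 0}]}}

```text
clock: 26.73
eef_pos: [500.3, -6.5, 233.0]
tool_rot: [[0.99, 0.0, 0.14], [-0.14, -0.0, 0.99], [0.0, -1.0, -0.0]]
contact_force: [0.4, 0.4, 0.1]
opening: 0.005
```

>>> {"name": "move_arm", "arguments": {"steps": [{"dx": 0,"dy": 0.2,"dz": 0,"turn": 0},{"dx": 0,"dy": 0.2,"dz": 0,"turn": 0},{"dx": 0,"dy": 0,"dz": 0,"turn": 0},{"dx": 0,"dy": 0,"dz": 0,"turn": 0}]}}

```text
clock: 27.07
eef_pos: [500.3, -6.4, 232.1]
tool_rot: [[0.99, 0.002, 0.139], [-0.139, -0.001, 0.99], [0.002, -1.0, -0.001]]
contact_force: [-14.8, 1.8, 37.4]
opening: 0.006
```

The lid is shut: the tip is at 66 mm with firm resistance. I back off and head for the pin.

>>> {"name": "move_arm", "arguments": {"steps": [{"dx": 0,"dy": -1.5,"dz": 0,"turn": 0},{"dx": 0,"dy": -3,"dz": 0,"turn": 0},{"dx": 0,"dy": -3.5,"dz": 0,"turn": 0},{"dx": 0,"dy": -3.5,"dz": 0,"turn": 0},{"dx": 0,"dy": 0,"dz": 0,"turn": 6.7},{"dx": 0,"dy": 0,"dz": 0,"turn": 6.7},{"dx": 0,"dy": 0,"dz": 0,"turn": 6.7},{"dx": 0,"dy": 0,"dz": 0,"turn": 6.7},{"dx": 0,"dy": 0,"dz": 0,"turn": 6.7},{"dx": 0,"dy": 0,"dz": 0,"turn": 6.5}]}}

```text
clock: 27.9
eef_pos: [500.1, -6.4, 343.9]
tool_rot: [[0.664, 0.0, 0.747], [-0.747, -0.0, 0.664], [0.0, -1.0, 0.0]]
contact_force: [-0.2, 0.3, -0.2]
opening: 0.003
```

>>> {"name": "move_arm", "arguments": {"steps": [{"dx": 1.8,"dy": 0,"dz": -2.7,"turn": 0},{"dx": 1.9,"dy": 0,"dz": -2.8,"turn": 0},{"dx": 1.9,"dy": 0,"dz": -2.8,"turn": 0},{"dx": 1.9,"dy": 0,"dz": -2.8,"turn": 0},{"dx": 1.9,"dy": 0,"dz": -2.8,"turn": 0},{"dx": 1.9,"dy": 0,"dz": -2.8,"turn": 0},{"dx": 1.9,"dy": 0,"dz": -2.8,"turn": 0},{"dx": 1.9,"dy": 0,"dz": -2.8,"turn": 0},{"dx": 1.9,"dy": 0,"dz": -2.8,"turn": 0},{"dx": 1.5,"dy": 0,"dz": -2.6,"turn": 0}], "hand": -0.3}}

```text
clock: 28.73
eef_pos: [417.1, -331.2, 343.9]
tool_rot: [[0.668, 0.0, 0.744], [-0.744, -0.0, 0.668], [0.001, -1.0, -0.0]]
contact_force: [-0.2, -0.2, 0.4]
opening: 0.645
```

>>> {"name": "move_arm", "arguments": {"steps": [{"dx": 0,"dy": 0,"dz": 0,"turn": 0},{"dx": 0,"dy": 0,"dz": 0,"turn": 0}]}}

```text
clock: 28.9
eef_pos: [417.4, -330.1, 343.6]
tool_rot: [[0.667, -0.0, 0.745], [-0.745, 0.0, 0.667], [-0.0, -1.0, 0.0]]
contact_force: [-0.2, -0.4, 0.3]
opening: 0.648
```

Run:
```python
from h import *
go([470,-283,120],-48)
im=manip.grab_frame("wrist"); cv2.imwrite("pics/w8.png",im)
for t in("pin","pin_seat","lock","case"): print(t,find("wrist",t))
im2=manip.grab_frame("top"); cv2.imwrite("pics/t8.png",im2)
for t in("pin","pin_seat","lid_edge","lock"): print(t,find("top",t))
```

```text
grasp [ 417.4 -330.1  196.3] ang -48.2 tilt [-0.  0. -1.] t 28.9 | turn -0.2 dx 0.02 dy 7.63 dz 7.06 open 0.65 j6 -0.05
pin []
pin_seat [(0.98, [447.2, -310.0, 1.7])]
lock [(0.29, [456.7, -293.3, 5.8])]
case []
pin [(0.59, [452.8, -297.3, 0.6])]
pin_seat [(0.65, [443.5, -304.3, 4.0])]
lid_edge [(0.91, [458.4, -52.9, 66.2])]
lock []
```

View pics/w8.png

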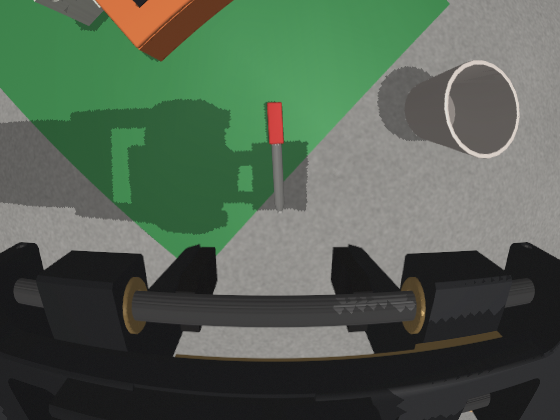

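```bash
cat > pinm.py <<'E'
from h import *
def redpin(name,im,near,z=10,rad=60):
    hh=cv2.cvtColor(im,cv2.COLOR_BGR2HSV); H,S,V=cv2.split(hh)
    m=(((H<6)|(H>174))&(S>140)&(V>80)); p=proj(name,[[*near,z]])[0]; ys,xs=np.nonzero(m); k=np.hypot(xs-p[0],ys-p[1])<rad
    pts=np.c_[xs,ys][k].astype(np.float32); return pts
E
python3 - <<'E'
from pinm import *
im=cv2.imread("pics/w8.png"); P=redpin("wrist",im,(470,-284)); r=cv2.minAreaRect(P); print(len(P),r, P[:,1].min(),P[:,1].max())
print("grip c",onz("wrist",[r[0]],9).round(1))
E=onz("wrist",[[276,143],[280,209]],6); d=E[1]-E[0]; print(E.round(1),np.linalg.norm(d),np.degrees(np.arctan2(d[1],d[0])))
t=cv2.imread("pics/t8.png"); P=redpin("top",t,(470,-284),rad=20); r=cv2.minAreaRect(P); print(len(P),r,onz("top",[r[0]],9).round(1))
E
```

```text
584 ((274.8757019042969, 122.63812255859375), (41.31124496459961, 14.296002388000488), 86.98721313476562) 102.0 143.0
grip c [[ 470.1 -282.9    9. ]]
[[ 456.1 -297.     6. ]
 [ 409.6 -344.3    6. ]] 66.30555207068308 -134.50870782450326
97 ((383.75, 253.25), (16.970561981201172, 4.949747085571289), 45.0) [[ 468.2 -284.3    9. ]]
```

>>> {"name": "move_arm", "arguments": {"steps": [{"dx": 0,"dy": 0,"dz": 0,"turn": -3.6},{"dx": 0.2,"dy": 2,"dz": 3.5,"turn": 0},{"dx": 0.2,"dy": 2,"dz": 3.5,"turn": 0},{"dx": 0,"dy": 3,"dz": 0,"turn": 0},{"dx": 0,"dy": 3,"dz": 0,"turn": 0},{"dx": 0,"dy": 2,"dz": 0,"turn": 0},{"dx": 0,"dy": 0,"dz": 0,"turn": 0},{"dx": 0,"dy": 0,"dz": 0,"turn": 0}]}}

```text
clock: 30.07
eef_pos: [469.8, -282.0, 223.7]
tool_rot: [[0.714, -0.001, 0.7], [-0.7, 0.001, 0.714], [-0.001, -1.0, 0.0]]
contact_force: [0.9, -0.4, 0.4]
opening: 0.653
```

Run:
```python
from pinm import *
go([470,-283,20.7],-44.6)
im=manip.grab_frame("wrist"); cv2.imwrite("pics/w9.png",im)
P=redpin("wrist",im,(470,-284),rad=90); print(len(P)); r=cv2.minAreaRect(P) if len(P)>5 else 0; print(r, r and onz("wrist",[r[0]],9).round(1))
t=manip.grab_frame("top"); P=redpin("top",t,(470,-284),rad=20); print(len(P))
manip.grab_frame("side"); print(find("side","pin"),find("side","pin_seat"))
```

```text
grasp [ 469.7 -281.9   76.4] ang -44.4 tilt [-0.001  0.001 -1.   ] t 30.1 | turn 0.2 dx 0.1 dy 5.57 dz -0.06 open 0.65 j6 0.02
1378
((277.0, 234.5), (63.0, 22.0), 90.0) [[ 470.4 -284.4    9. ]]
0
[(0.72, [461.0, -301.4, 8.8])] [(0.59, [449.0, -308.7, 3.1])]
```

>>> {"name": "move_arm", "arguments": {"steps": [{"dx": 0.2,"dy": 1.5,"dz": 0,"turn": 0},{"dx": 0,"dy": 1.5,"dz": 0,"turn": 0},{"dx": 0,"dy": 1.2,"dz": 0,"turn": 0},{"dx": 0,"dy": 0.8,"dz": 0,"turn": 0},{"dx": 0,"dy": 0.5,"dz": 0,"turn": 0},{"dx": 0,"dy": 0,"dz": 0,"turn": 0},{"dx": 0,"dy": 0,"dz": 0,"turn": 0}]}}

```text
clock: 30.9
eef_pos: [471.3, -283.5, 169.0]
tool_rot: [[0.714, 0.0, 0.7], [-0.7, -0.0, 0.714], [0.0, -1.0, 0.0]]
contact_force: [0.4, 0.2, 0.2]
opening: 0.65
```

>>> {"name": "move_arm", "arguments": {"steps": [{"dx": 0,"dy": 0,"dz": 0,"turn": 0},{"dx": 0,"dy": 0,"dz": 0,"turn": 0},{"dx": 0,"dy": 0,"dz": 0,"turn": 0},{"dx": 0,"dy": 0,"dz": 0,"turn": 0},{"dx": 0,"dy": 0,"dz": 0,"turn": 0},{"dx": 0,"dy": 0,"dz": 0,"turn": 0},{"dx": 0,"dy": 0,"dz": 0,"turn": 0},{"dx": 0,"dy": 0,"dz": 0,"turn": 0}], "hand": 1, "squeeze": 35}}

```text
clock: 31.57
eef_pos: [471.2, -283.4, 168.7]
tool_rot: [[0.714, 0.0, 0.7], [-0.7, -0.0, 0.714], [0.0, -1.0, -0.0]]
contact_force: [-0.6, 0.5, -0.2]
opening: 0.153
```

The pin grip is held (opening 0.153 ≈ 13.5 mm). I lift, align with the case and look at the fork.

>>> {"name": "move_arm", "arguments": {"steps": [{"dx": 0,"dy": -1.5,"dz": 0,"turn": 0},{"dx": 0,"dy": -3.5,"dz": 0,"turn": 0},{"dx": 0,"dy": -4,"dz": 0,"turn": 0},{"dx": 0,"dy": -4,"dz": 0,"turn": 0},{"dx": 0,"dy": -4,"dz": 0,"turn": -6.0},{"dx": 0,"dy": -3,"dz": 0,"turn": -6.1},{"dx": 0,"dy": 0,"dz": 0,"turn": -6.1},{"dx": 0,"dy": 0,"dz": 0,"turn": -6.1},{"dx": 0,"dy": 0,"dz": 0,"turn": -6.1},{"dx": 0,"dy": 0,"dz": 0,"turn": -6.1}]}}

```text
clock: 32.4
eef_pos: [471.1, -283.3, 368.7]
tool_rot: [[0.991, -0.0, 0.133], [-0.133, 0.0, 0.991], [-0.0, -1.0, 0.0]]
contact_force: [0.3, -0.1, -0.5]
opening: 0.156
```

>>> {"name": "move_arm", "arguments": {"steps": [{"dx": -1.0,"dy": 0,"dz": 2.5,"turn": 0},{"dx": -1.0,"dy": 0,"dz": 2.5,"turn": 0},{"dx": -1.0,"dy": 0,"dz": 2.5,"turn": 0},{"dx": -1.1,"dy": 0,"dz": 2.5,"turn": 0},{"dx": -1.1,"dy": 0,"dz": 2.5,"turn": 0},{"dx": -1.1,"dy": 0,"dz": 2.5,"turn": 0},{"dx": 0,"dy": 0,"dz": 0,"turn": 0},{"dx": 0,"dy": 0,"dz": 0,"turn": 0}]}}

```text
clock: 33.07
eef_pos: [429.4, -125.5, 369.0]
tool_rot: [[0.991, 0.0, 0.136], [-0.136, -0.0, 0.991], [0.001, -1.0, -0.0]]
contact_force: [1.0, -0.7, -0.6]
opening: 0.154
```

Run:
```python
from h import *
go([430,-125,220],-8)
im=manip.grab_frame("wrist"); cv2.imwrite("pics/w10.png",im)
for t in("lock","lid_edge","lid_hinge","case"): print(t,find("wrist",t))
c=im[60:320,120:470]; cv2.imwrite("pics/w10c.png",cv2.resize(c,None,fx=2.2,fy=2.2,interpolation=cv2.INTER_CUBIC))
print(proj("wrist",[CR@np.array(p)+C for p in ([-114,-14,116],[-86,-14,116],[-114,14,116],[-86,14,116],[-100,0,98])]).round(1))
for n in("top","side"):
    cv2.imwrite(f"pics/{n}10.png",manip.grab_frame(n)); print(n,[find(n,t) for t in("lock","lid_edge","pin","pin_seat")])
```

```text
grasp [ 429.4 -125.6  221.7] ang -7.8 tilt [ 0. -0. -1.] t 33.1 | turn 0.2 dx 0.05 dy 0.17 dz 0.06 open 0.15 j6 -0.41
lock [(0.88, [446.8, -53.1, 95.5]), (0.44, [426.6, -146.8, 204.8])]
lid_edge [(0.91, [459.5, -58.4, 67.0]), (0.47, [543.7, -71.5, -0.9])]
lid_hinge [(0.57, [627.3, -80.9, 59.8])]
case [(0.97, [542.1, -69.7, 0.7])]
[[253.5 134.7]
 [293.1 134.6]
 [253.3  95.5]
 [293.2  95.5]
 [273.3 115.7]]
top [[(0.68, [436.8, -54.8, 97.3])], [(0.63, [457.9, -54.5, 65.1]), (0.62, [538.0, -69.1, 1.5])], [], [(0.38, [649.7, -242.1, -3.4])]]
side [[(0.95, [437.9, -55.0, 98.0])], [(0.64, [459.6, -57.8, 64.6]), (0.21, [441.2, -57.8, 98.0])], [(0.51, [462.6, -56.9, 64.2]), (0.5, [430.8, -148.7, 209.5])], [(0.64, [422.3, -161.4, 205.7])]]
```

View pics/w10c.png

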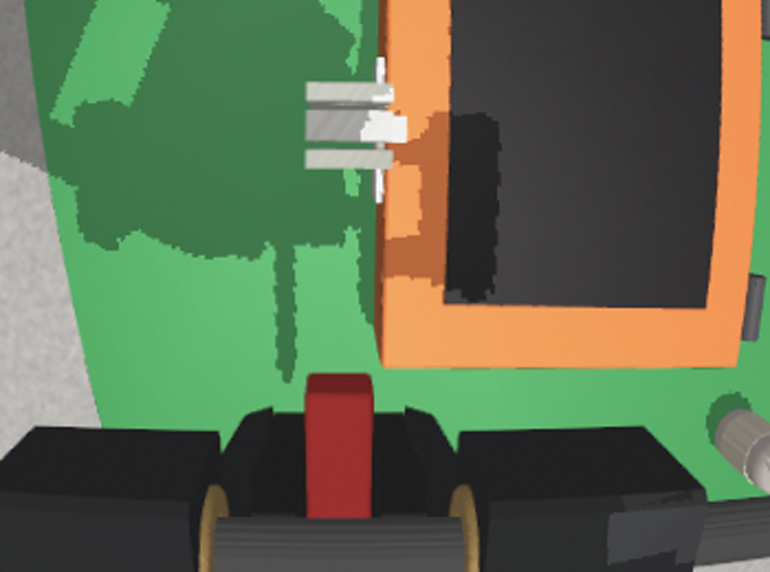

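The crop shows the fork plates at full-picture rows about 97–107 and 127–137, columns 259–299, with the tongue between them. The red grip is in the jaws at column 274. The wrist and fixed cameras differ by a few mm in x, so I use the held grip as a reference to measure each camera's bias.

Run:
```python
from pinm import *
e,R,s=st(); T=lambda p:e+R@np.array(p)
im=cv2.imread("pics/w10.png")
print("wrist pred grip top corners", proj("wrist",[T([-7,154.7,19.2]),T([7,154.7,19.2]),T([-7,168.7,19.2]),T([7,168.7,19.2]),T([0,154.7,0])]).round(1))
P=redpin("wrist",im,T([0,0,10])[:2],z=T([0,155,0])[2],rad=60); print("meas cols",P[:,0].min(),P[:,0].max(),"rows",P[:,1].min())
for n in("top","side"):
    g=T([0,161.7,-0.8]); im=cv2.imread(f"pics/{n}10.png"); P=redpin(n,im,g[:2],z=g[2],rad=25)
    print(n,"pred",proj(n,[g]).round(1),"meas",len(P),len(P) and (P.mean(0),P.min(0),P.max(0)))
c=manip.calibration("wrist"); print(np.round(c["hand_eye"],3).tolist(),c["fovy"],c["cx"],c["cy"])
L=CR@np.array([-100,0,116])+C
for n in("top","side"):
    q=proj(n,[[*L]])[0]; print(n,"lock",q)
def crop(n,f=6,w=45,h=40):
    q=proj(n,[[*L]])[0].astype(int); im=cv2.imread(f"pics/{n}10.png")[q[1]-h:q[1]+h,q[0]-w:q[0]+w]; return cv2.resize(im,(400,355),interpolation=cv2.INTER_CUBIC), (q[0]-w,q[1]-h)
a,oa=crop("top");b,ob=crop("side"); print(oa,ob,"scale",400/90)
cv2.imwrite("pics/fork.png",np.hstack([a,b]))
```

```text
wrist pred grip top corners [[258.4 236.9]
 [290.4 236.8]
 [259.7 227.1]
 [289.  227. ]
 [274.4 276.2]]
meas cols 258.0 289.0 rows 230.0
top pred [[321.9 267. ]] meas 0 0
side pred [[363.4 160.4]] meas 86 (array([362.60464, 159.60464], dtype=float32), array([357., 151.], dtype=float32), array([367., 168.], dtype=float32))
[[1.0, -0.001, -0.0, -0.265], [0.0, -0.259, 0.966, 20.699], [-0.001, -0.966, -0.259, 66.937], [0.0, 0.0, 0.0, 1.0]] 65.70646984690485 273.64292628358294 210.90636512481655
top lock [283.41151608 263.06535205]
side lock [342.14999705 213.44605766]
(np.int64(238), np.int64(223)) (np.int64(297), np.int64(173)) scale 4.444444444444445
```

View pics/fork.png

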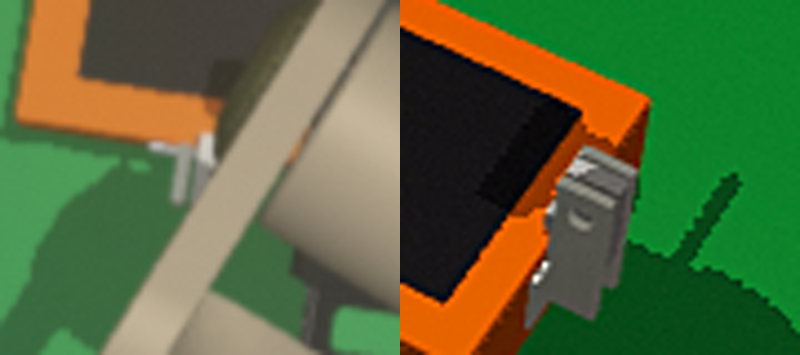

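>>> {"name": "move_arm", "arguments": {"steps": [{"dx": 0.2,"dy": 0,"dz": 2,"turn": 0.2},{"dx": 0,"dy": 0,"dz": 2.5,"turn": 0},{"dx": 0,"dy": 0,"dz": 2.5,"turn": 0},{"dx": 0,"dy": 0,"dz": 2.5,"turn": 0},{"dx": 0,"dy": 0,"dz": 2.5,"turn": 0},{"dx": 0,"dy": 0,"dz": 2.5,"turn": 0},{"dx": 0,"dy": 0,"dz": 2.5,"turn": 0},{"dx": 0,"dy": 0,"dz": 2.0,"turn": 0},{"dx": 0,"dy": 0,"dz": 0,"turn": 0},{"dx": 0,"dy": 0,"dz": 0,"turn": 0}]}}

```text
clock: 34.65
eef_pos: [458.3, 62.1, 368.6]
tool_rot: [[0.99, -0.0, 0.14], [-0.14, -0.0, 0.99], [-0.0, -1.0, -0.0]]
contact_force: [0.2, -0.2, -0.9]
opening: 0.154
```

>>> {"name": "move_arm", "arguments": {"steps": [{"dx": 0,"dy": 2.0,"dz": 0,"turn": 0},{"dx": 0,"dy": 2.5,"dz": 0,"turn": 0},{"dx": 0,"dy": 2.5,"dz": 0,"turn": 0},{"dx": 0,"dy": 2.0,"dz": 0,"turn": 0},{"dx": 0,"dy": 1.8,"dz": 0,"turn": 0},{"dx": 0,"dy": 0,"dz": 0,"turn": 0},{"dx": 0,"dy": 0,"dz": 0,"turn": 0}]}}

```text
clock: 35.23
eef_pos: [458.4, 60.8, 260.8]
tool_rot: [[0.99, -0.001, 0.143], [-0.143, 0.0, 0.99], [-0.001, -1.0, -0.0]]
contact_force: [-0.2, -0.8, 0.9]
opening: 0.152
```

Run:
```python
from pinm import *
go([458.3,62.4,113],-8)
e,R,s=st(); T=lambda p:e+R@np.array(p); print("grasp case",incase(T([0,161.7,0])).round(1),s["opening"])
im=manip.grab_frame("side"); cv2.imwrite("pics/side11.png",im); cv2.imwrite("pics/top11.png",manip.grab_frame("top"))
pin=[T([0,161.7,-20.8]),T([0,162.7,-80.8]),T([0,163.7,-90.8])]
print("side pin model",proj("side",pin).round(1),"top",proj("top",pin).round(1))
F=[CR@np.array(p)+C for p in ([-114,14,116],[-86,14,116],[-86,8,116],[-114,8,116],[-114,-14,116],[-86,-14,116])]
print(proj("side",F).round(1).tolist())
q=proj("side",[CR@np.array([-100,20,98])+C])[0].astype(int); w,h=45,34; print("origin",q[0]-w,q[1]-h)
cv2.imwrite("pics/s11c.png",cv2.resize(im[q[1]-h:q[1]+h,q[0]-w:q[0]+w],None,fx=8,fy=8,interpolation=cv2.INTER_CUBIC))
```

```text
grasp [458.2  60.8 113.5] ang -8.2 tilt [-0.001  0.    -1.   ] t 35.2 | turn -0.2 dx -0.01 dy 0.05 dz 0.16 open 0.15 j6 0.02
grasp case [-97.3 115.4  99.1] 0.1516845904407344
side pin model [[318.4 250. ]
 [332.6 229.6]
 [334.8 226.6]] top [[239.7 255.5]
 [267.5 259.8]
 [272.2 260.6]]
[[345.1, 220.9], [333.0, 215.2], [334.3, 213.3], [346.5, 218.9], [351.3, 211.7], [339.3, 206.2]]
origin 291 191
```

View pics/s11c.png

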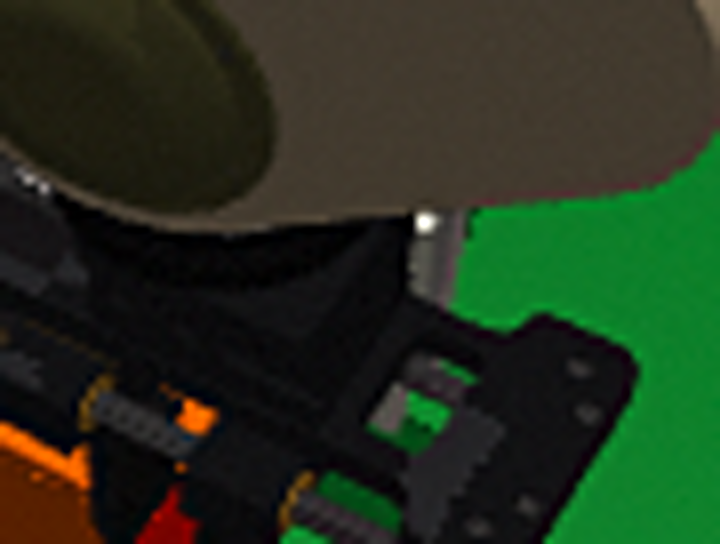

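The gripper hides the fork from the side camera in this pose. I take a second wrist view of the fork, turned about 160°, so that any hand-eye bias flips sign.

>>> {"name": "move_arm", "arguments": {"steps": [{"dx": 0,"dy": -2.5,"dz": 0,"turn": 0},{"dx": 0,"dy": -4,"dz": 0,"turn": 0},{"dx": 0,"dy": -4,"dz": 0,"turn": -7},{"dx": 0,"dy": -0.3,"dz": 0,"turn": -7},{"dx": 0,"dy": 0,"dz": 0,"turn": -7},{"dx": 0,"dy": 0,"dz": 0,"turn": -7},{"dx": 0,"dy": 0,"dz": 0,"turn": -7},{"dx": 0,"dy": 0,"dz": 0,"turn": -7},{"dx": 0,"dy": 0,"dz": 0,"turn": -7},{"dx": 0,"dy": 0,"dz": 0,"turn": -7}]}}

```text
clock: 36.17
eef_pos: [458.2, 61.5, 370.1]
tool_rot: [[0.667, 0.002, -0.745], [0.746, -0.0, 0.667], [0.001, -1.0, -0.002]]
contact_force: [-0.6, -0.0, -0.9]
opening: 0.153
```

>>> {"name": "move_arm", "arguments": {"steps": [{"dx": 0,"dy": 0,"dz": 0,"turn": -7},{"dx": 0,"dy": 0,"dz": 0,"turn": -7},{"dx": 0,"dy": 0,"dz": 0,"turn": -7},{"dx": 0,"dy": 0,"dz": 0,"turn": -7},{"dx": 0,"dy": 0,"dz": 0,"turn": -7},{"dx": 0,"dy": 0,"dz": 0,"turn": -7},{"dx": 0,"dy": 0,"dz": 0,"turn": -7},{"dx": 0,"dy": 0,"dz": 0,"turn": -7},{"dx": 0,"dy": 0,"dz": 0,"turn": -7},{"dx": 0,"dy": 0,"dz": 0,"turn": -7}]}}

```text
clock: 37.0
eef_pos: [458.2, 61.5, 370.1]
tool_rot: [[-0.473, 0.002, -0.881], [0.881, -0.0, -0.473], [-0.001, -1.0, -0.002]]
contact_force: [0.0, 0.5, -0.4]
opening: 0.158
```

>>> {"name": "move_arm", "arguments": {"steps": [{"dx": 0,"dy": 0,"dz": 0,"turn": -7},{"dx": 0,"dy": 0,"dz": 0,"turn": -7},{"dx": 0,"dy": 0,"dz": 0,"turn": -7},{"dx": 0,"dy": 0,"dz": 0,"turn": -7},{"dx": 0,"dy": 0,"dz": 0,"turn": -6},{"dx": -2,"dy": 0,"dz": 2,"turn": 0},{"dx": -1.9,"dy": 0,"dz": 2,"turn": 0},{"dx": 0,"dy": 0,"dz": 0,"turn": 0},{"dx": 0,"dy": 0,"dz": 0,"turn": 0}]}}

```text
clock: 37.75
eef_pos: [474.0, 7.6, 369.8]
tool_rot: [[-0.881, 0.002, -0.473], [0.473, -0.001, -0.881], [-0.002, -1.0, -0.0]]
contact_force: [0.1, -0.5, -1.0]
opening: 0.154
```

Run:
```python
from pinm import *
go([474,7,221],152)
im=manip.grab_frame("wrist"); cv2.imwrite("pics/w12.png",im)
print(find("wrist","lock"))
F=[CR@np.array(p)+C for p in ([-114,14,116],[-86,14,116],[-114,-14,116],[-86,-14,116],[-114,8,116],[-114,-8,116])]
q=proj("wrist",F); print(q.round(1).tolist())
o=q[:4].mean(0).astype(int)-[50,40]; print("origin",o)
cv2.imwrite("pics/w12c.png",cv2.resize(im[o[1]:o[1]+80,o[0]:o[0]+100],None,fx=6,fy=6,interpolation=cv2.INTER_CUBIC))
```

```text
grasp [474.2   7.5 222.5] ang 151.7 tilt [ 0.002 -0.001 -1.   ] t 37.8 | turn -0.3 dx -0.01 dy 0.15 dz 0.05 open 0.15 j6 -2.88
[(0.8, [444.0, -49.3, 97.3])]
[[300.1, 130.8], [263.1, 144.2], [286.6, 94.1], [249.3, 107.6], [297.2, 122.9], [289.5, 101.9]]
origin [224  79]
```

View pics/w12c.png

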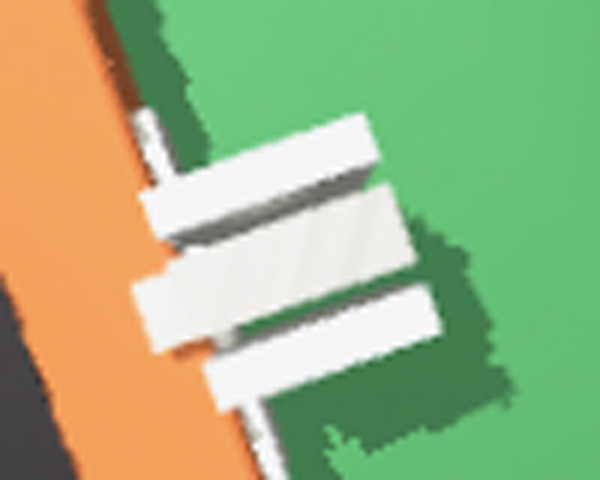

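In this view the far plate's tip corner is at about (285,98) and the near plate's at (297,134). The two wrist views differ from my model by (+3.75,−1.5) and (+2.3,+1.75) mm. Averaging them puts the lock at x ≈ −97, y ≈ 0 in my frame, and the yaw is confirmed. I turn back and go to the entry.

>>> {"name": "move_arm", "arguments": {"steps": [{"dx": 0,"dy": 0,"dz": 0,"turn": 7},{"dx": 0,"dy": 0,"dz": 0,"turn": 7},{"dx": 0,"dy": 0,"dz": 0,"turn": 7},{"dx": 0,"dy": 0,"dz": 0,"turn": 7},{"dx": 0,"dy": 0,"dz": 0,"turn": 7},{"dx": 0,"dy": 0,"dz": 0,"turn": 7},{"dx": 0,"dy": 0,"dz": 0,"turn": 7},{"dx": 0,"dy": 0,"dz": 0,"turn": 7},{"dx": 0,"dy": 0,"dz": 0,"turn": 7},{"dx": 0,"dy": 0,"dz": 0,"turn": 7}]}}

```text
clock: 38.68
eef_pos: [473.6, 9.4, 369.2]
tool_rot: [[0.146, 0.0, -0.989], [0.989, -0.0, 0.146], [-0.0, -1.0, -0.001]]
contact_force: [-0.3, -0.2, -0.9]
opening: 0.158
```

>>> {"name": "move_arm", "arguments": {"steps": [{"dx": 0,"dy": 0,"dz": 0,"turn": 7},{"dx": 0,"dy": 0,"dz": 0,"turn": 7},{"dx": 0,"dy": 0,"dz": 0,"turn": 7},{"dx": 0,"dy": 0,"dz": 0,"turn": 7},{"dx": 0,"dy": 0,"dz": 0,"turn": 7},{"dx": 0,"dy": 0,"dz": 0,"turn": 7},{"dx": 0,"dy": 0,"dz": 0,"turn": 7},{"dx": 0,"dy": 0,"dz": 0,"turn": 7},{"dx": 0,"dy": 0,"dz": 0,"turn": 7},{"dx": 0,"dy": 0,"dz": 0,"turn": 7}]}}

```text
clock: 39.52
eef_pos: [473.6, 9.4, 369.2]
tool_rot: [[0.98, 0.0, -0.201], [0.201, -0.0, 0.98], [0.0, -1.0, -0.0]]
contact_force: [-0.0, 0.1, -0.7]
opening: 0.155
```

>>> {"name": "move_arm", "arguments": {"steps": [{"dx": 0,"dy": 0,"dz": 0,"turn": 7},{"dx": 0,"dy": 0,"dz": 0,"turn": 7},{"dx": 0,"dy": 0,"dz": 0,"turn": 5.7},{"dx": -1.2,"dy": 0,"dz": 2.6,"turn": 0},{"dx": -1.1,"dy": 0,"dz": 2.6,"turn": 0},{"dx": 0,"dy": 3,"dz": 0,"turn": 0},{"dx": 0,"dy": 3,"dz": 0,"turn": 0},{"dx": 0,"dy": 3,"dz": 0,"turn": 0},{"dx": 0,"dy": 0,"dz": 0,"turn": 0},{"dx": 0,"dy": 0,"dz": 0,"turn": 0}]}}

```text
clock: 40.35
eef_pos: [458.1, 63.7, 278.9]
tool_rot: [[0.991, -0.002, 0.135], [-0.135, -0.0, 0.991], [-0.002, -1.0, -0.0]]
contact_force: [-0.4, 0.2, -0.2]
opening: 0.158
```

Run:
```python
from pinm import *
go([458.7,62.35,113.1],-8)
e,R,s=st(); T=lambda p:e+R@np.array(p); print("pin axis at grasp, case",incase(T([0,161.7,0])).round(1))
im=manip.grab_frame("side"); cv2.imwrite("pics/side13.png",im)
im=cv2.imread("pics/side13.png"); im=im[150:290,270:430]
cv2.imwrite("pics/s13c.png",cv2.resize(im,None,fx=4,fy=4,interpolation=cv2.INTER_CUBIC))
print(find("side","pin"),find("side","pin_seat"))
```

```text
grasp [457.8  63.6 131.6] ang -7.8 tilt [-0.002 -0.    -1.   ] t 40.4 | turn 0.2 dx 0.1 dy 1.85 dz -0.12 open 0.16 j6 0.02
pin axis at grasp, case [-98.1 118.1 117.2]
[(0.56, [457.1, 42.0, 116.5]), (0.35, [538.4, -70.9, -0.8])] [(0.5, [450.8, 27.3, 114.2])]
```

>>> {"name": "move_arm", "arguments": {"steps": [{"dx": 0.1,"dy": 1.0,"dz": 0,"turn": 0.2},{"dx": 0,"dy": 0.85,"dz": 0,"turn": 0},{"dx": 0,"dy": 0,"dz": 0,"turn": 0},{"dx": 0,"dy": 0,"dz": -0.6,"turn": 0},{"dx": 0,"dy": 0,"dz": -0.6,"turn": 0},{"dx": 0,"dy": 0,"dz": -0.5,"turn": 0},{"dx": 0,"dy": 0,"dz": -0.4,"turn": 0},{"dx": 0,"dy": 0,"dz": 0,"turn": 0},{"dx": 0,"dy": 0,"dz": 0,"turn": 0}]}}

```text
clock: 41.25
eef_pos: [456.3, 41.8, 260.4]
tool_rot: [[0.99, 0.0, 0.141], [-0.141, -0.0, 0.99], [0.0, -1.0, -0.0]]
contact_force: [-0.6, 0.3, -0.3]
opening: 0.156
```

Run:
```python
from pinm import *
e,R,s=st(); T=lambda p:e+R@np.array(p); p=incase(T([0,161.7,0])); print("pin axis at grasp, case",p.round(1),"tip y",(p[1]-90.8).round(1),"F case",(CR.T@np.array(s["contact_force"])).round(1),s["wrist_torque"],s["opening"])
print(np.degrees(np.arctan2(R[1,0],R[0,0])))
```

```text
pin axis at grasp, case [-96.5  96.3  98.7] tip y 5.5 F case [-0.7  0.2 -0.3] [-0.02596405 -0.02788694  0.03960615] 0.15637904446832862
-8.105572023590797
```

>>> {"name": "move_arm", "arguments": {"steps": [{"dx": 0,"dy": 0,"dz": -0.5,"turn": 0},{"dx": 0,"dy": 0,"dz": -0.5,"turn": 0},{"dx": 0,"dy": 0,"dz": -0.5,"turn": 0},{"dx": 0,"dy": 0,"dz": -0.5,"turn": 0},{"dx": 0,"dy": 0,"dz": 0,"turn": 0},{"dx": 0,"dy": 0,"dz": 0,"turn": 0}]}}

```text
clock: 41.75
eef_pos: [453.5, 22.0, 260.2]
tool_rot: [[0.99, -0.0, 0.141], [-0.141, -0.0, 0.99], [-0.0, -1.0, -0.0]]
contact_force: [0.4, -0.4, -0.4]
opening: 0.154
```

>>> {"name": "move_arm", "arguments": {"steps": [{"dx": 0,"dy": 0,"dz": -0.8,"turn": 0},{"dx": 0,"dy": 0,"dz": -0.8,"turn": 0},{"dx": 0,"dy": 0,"dz": -0.8,"turn": 0},{"dx": 0,"dy": 0,"dz": -0.8,"turn": 0},{"dx": 0,"dy": 0,"dz": 0,"turn": 0},{"dx": 0,"dy": 0,"dz": 0,"turn": 0}]}}

```text
clock: 42.25
eef_pos: [449.0, -9.9, 260.2]
tool_rot: [[0.99, -0.0, 0.142], [-0.142, -0.0, 0.99], [-0.0, -1.0, -0.0]]
contact_force: [0.6, -0.0, 0.6]
opening: 0.154
```

Run:
```python
from pinm import *
e,R,s=st(); T=lambda p:e+R@np.array(p); p=incase(T([0,161.7,0])); print("pin axis at grasp, case",p.round(1),"shoulder y",(p[1]-20.8).round(1),"F case",(CR.T@np.array(s["contact_force"])).round(1),s["wrist_torque"],s["opening"])
im=manip.grab_frame("side"); print(find("side","pin"),find("side","pin_seat"),find("side","lid_edge"))
cv2.imwrite("pics/s14c.png",cv2.resize(im[150:290,270:430],None,fx=4,fy=4,interpolation=cv2.INTER_CUBIC))
```

```text
pin axis at grasp, case [-96.6  44.   98.5] shoulder y 23.2 F case [0.6 0.  0.6] [-0.00326728 -0.04757293 -0.00269652] 0.15409037470085987
[(0.47, [444.9, -33.6, 101.4])] [(0.45, [444.3, -45.2, 96.4])] [(0.71, [462.3, -58.5, 65.9]), (0.45, [621.7, -82.6, 61.4])]
```

View pics/s14c.png

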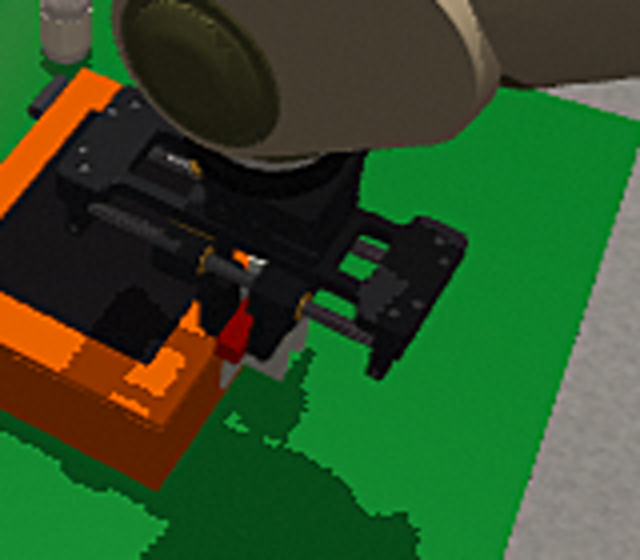

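The grip (235,335 in the crop) is held in front of the fork and entry was force-free. About 9 mm remains.

>>> {"name": "move_arm", "arguments": {"steps": [{"dx": 0,"dy": 0,"dz": -0.4,"turn": 0},{"dx": 0,"dy": 0,"dz": -0.3,"turn": 0},{"dx": 0,"dy": 0,"dz": -0.2,"turn": 0},{"dx": 0,"dy": 0,"dz": 0,"turn": 0},{"dx": 0,"dy": 0,"dz": 0,"turn": 0}]}}

```text
clock: 42.87
eef_pos: [447.7, -18.3, 260.2]
tool_rot: [[0.99, -0.0, 0.141], [-0.141, -0.0, 0.99], [-0.0, -1.0, -0.0]]
contact_force: [0.7, 2.0, 0.2]
opening: 0.156
```

>>> {"name": "move_arm", "arguments": {"steps": [{"dx": 0,"dy": 0,"dz": -0.2,"turn": 0},{"dx": 0,"dy": 0,"dz": 0,"turn": 0},{"dx": 0,"dy": 0,"dz": 0,"turn": 0}]}}

```text
clock: 43.12
eef_pos: [447.5, -19.2, 260.2]
tool_rot: [[0.99, 0.001, 0.141], [-0.141, 0.003, 0.99], [0.0, -1.0, 0.003]]
contact_force: [3.4, 12.5, -1.3]
opening: 0.154
```

Contact at 12.5 N along the pin with the shoulder estimated at 13.8 mm, so it is home. I release and go up.

>>> {"name": "move_arm", "arguments": {"steps": [{"dx": 0,"dy": 0,"dz": 0,"turn": 0},{"dx": 0,"dy": 0,"dz": 0,"turn": 0},{"dx": 0,"dy": 0,"dz": 0,"turn": 0},{"dx": 0,"dy": 0,"dz": 0,"turn": 0},{"dx": 0,"dy": -1,"dz": 0,"turn": 0},{"dx": 0,"dy": -2,"dz": 0,"turn": 0},{"dx": 0,"dy": -3,"dz": 0,"turn": 0},{"dx": 0,"dy": -4,"dz": 0,"turn": 0},{"dx": 0,"dy": -4,"dz": 0,"turn": 0},{"dx": 0,"dy": 0,"dz": 0,"turn": 0}], "hand": 0.2}}

```text
clock: 43.95
eef_pos: [447.9, -20.4, 407.0]
tool_rot: [[0.99, 0.011, 0.14], [-0.14, -0.004, 0.99], [0.012, -1.0, -0.003]]
contact_force: [0.4, 0.3, 0.4]
opening: 0.4
```

>>> {"name": "move_arm", "arguments": {"steps": [{"dx": 0,"dy": 0,"dz": -2,"turn": 0},{"dx": 0,"dy": 0,"dz": -2.5,"turn": 0},{"dx": 0,"dy": 0,"dz": -2.5,"turn": 0},{"dx": 0,"dy": 0,"dz": -2,"turn": 0},{"dx": 0,"dy": 0,"dz": -2,"turn": 0},{"dx": 0,"dy": 0,"dz": 0,"turn": 0},{"dx": 0,"dy": 0,"dz": 0,"turn": 0}]}}

```text
clock: 44.53
eef_pos: [431.9, -129.5, 400.0]
tool_rot: [[0.99, -0.0, 0.142], [-0.142, -0.0, 0.99], [-0.0, -1.0, -0.0]]
contact_force: [-0.2, -0.6, -0.9]
opening: 0.399
```

Run:
```python
from pinm import *
go([458.7,62.35,113.1],-8)
w=manip.grab_frame("wrist"); 
for t in("lock","pin","pin_seat","lid_edge"): print(t,find("wrist",t))
s=manip.grab_frame("side"); 
for t in("lock","pin","pin_seat","lid_edge","glue","cup","can"): print(t,find("side",t))
a=cv2.resize(w[60:260,170:380],(400,381),interpolation=cv2.INTER_CUBIC); b=cv2.resize(s[170:270,290:395],(400,381),interpolation=cv2.INTER_CUBIC)
cv2.imwrite("pics/fin.png",np.hstack([a,b]))
```

```text
grasp [ 431.9 -129.5  252.7] ang -8.2 tilt [-0. -0. -1.] t 44.5 | turn -0.2 dx -0.01 dy 13.96 dz 19.37 open 0.4 j6 -0.41
lock [(0.9, [443.3, -50.9, 95.6])]
pin [(0.64, [440.6, -36.9, 92.2])]
pin_seat [(0.94, [442.5, -55.6, 94.0]), (0.16, [441.8, -34.4, 93.4])]
lid_edge [(0.85, [461.4, -55.4, 68.4])]
lock [(0.82, [439.5, -52.3, 98.0])]
pin [(0.71, [448.2, -39.6, 98.8])]
pin_seat [(0.58, [441.0, -52.9, 93.0])]
lid_edge [(0.68, [462.8, -58.3, 67.1]), (0.19, [449.3, -40.2, 99.8])]
glue [(0.59, [645.8, -240.8, 1.6]), (0.38, [498.0, 285.6, -1.3])]
cup [(0.77, [592.6, -400.0, 3.0]), (0.65, [451.2, -39.4, 100.4])]
can [(0.69, [714.2, 152.8, -3.9]), (0.52, [649.1, -244.8, -1.3])]
```

View pics/fin.png

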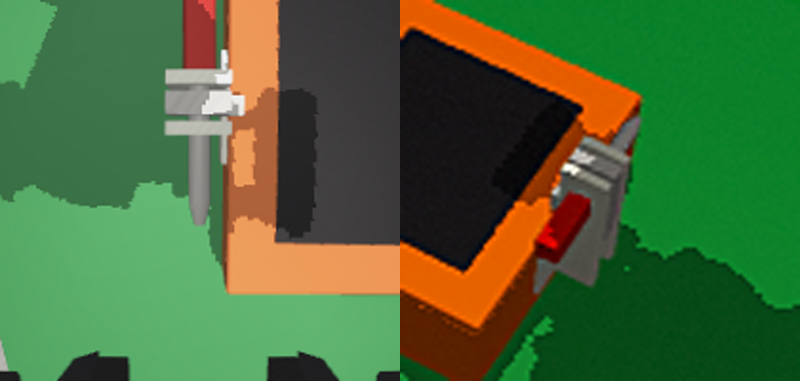

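The left crop shows the shaft through both plates and the tongue, with its tip at (198,220) and the red grip meeting the fork at (198,68). The side crop agrees: red grip at (570,225), lid shut. I hand in.

```bash
python3 -c "
from station import manip
print(manip.finish_job(), manip.get_state()['clock'])"
```

```text
the job is handed in; nothing more can be done
the job is handed in; nothing more can be done
```

The job is done and handed in at about 45 s of the 210 s allowed; the system gives no verdict.

- **Rolls:** The yellow, red and blue rolls came off the posts and were put in the case. Green was absent. The last look before closing showed all three lying flat inside.
- **Lid:** I pushed it over and pressed it until it met firm resistance, with the fingertips at 66 mm, the height of a shut lid.
- **Pin:** I pushed it through the fork and tongue from the +y side until the red grip met the fork at 12.5 N, then let go. The final wrist and side pictures show the shaft through both plates and the tongue, the grip against the fork and the gripper clear. The networks put pin_seat 2 to 5 mm from the lock. That is inside the 7 mm limit but near their own 4 mm error.
- **Obstacles:** The glue, cup and can read within about 7 mm of their first positions, close to the detection noise.

**Troubles and disagreements:**
- The first move calls were refused because each row needs all four keys.
- The yellow grasp first pressed on its post with 27 N, which I relieved before lifting.
- The wrist and fixed cameras disagreed on the lock's x by up to about 6 mm. A second wrist view, turned about 160°, settled it.
- That turn brought joint 6 to −2.88 rad, right at its limit; the arm reported no fault.

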